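# Level the calibration base and set the depth camera on it

## Task

The aluminium calibration base leans and rocks because the two levelling screws at its front are wound up. Turn both screw knobs clockwise until the plate is level and all four feet stand firmly on the desk so that it no longer rocks, then gently set the white camera unit upright and lengthwise in the middle of the black rubber pad, between the two end stops, and let go. Do not shove the base about, and leave the mouse, the mini computer and the speaker where they are.

Things in the scene. Friction and masses are not known exactly. Their poses are not given: they have to be found in the camera images.
- base: Loose aluminium calibration base, NOT to be lifted: plate 200 (x) x 250 (y) x 14 mm, 2.5 kg, top at z = 50 mm. Origin: under the plate's centre, in the plane of the rear feet's soles (on the desk when level). x runs from the two front screws to the rear feet, y to the left, z up, square to the plate; level means z is vertical.
- pad_center (a point): Middle of the top of the black rubber pad on the plate (base x = +35, y = 0, z = 54 mm), axes as the base. The pad is 70 (x) x 166 (y) x 4 mm, with a dark steel stop standing 18 mm above the plate at each end, inner faces 170 mm apart in y. The camera unit stands here, its long side along y.
- camera_center (a point): Centre of the loose white depth-camera unit, a block 50 (x) x 150 (y) x 56 mm (z), 0.45 kg, half-way up (28 mm above its underside); a black band with two round lenses on its +x face. It stands upright on the desk. On the pad either side may face forward.
- camera_unit: The same camera unit; origin at the centre of its underside.
- screw_left (a joint): Turn of the left levelling screw, rad, 0 (wound up) to 6.5; grows clockwise seen from above. Each rad drives its foot 3.18 mm down (20 mm a turn), raising that corner once the foot bears; the knob stays at the plate. Friction 0.06 N m, stays where left. At 3.8 the foot is level with the rear feet; with both at about 4.15 the plate is level, all four feet loaded.
- screw_left_grip (a point): Middle of the grey bar knob of the levelling screw at the base's front left corner (base x = -72 mm, y = 95 mm). The bar is 60 long, 16 thick, 24 tall; its top is 46 mm above the plate's top. Point on the screw axis, 34 mm above the plate's top; x along the bar (turns with it), y across its 16 mm, z along the screw, up. Under the bar, a 16 mm shaft and a collar 8 mm high on the plate.
- foot_left: The left screw's black rubber foot under the plate, 38 mm across; gives 1 mm per 5 N. Origin in the middle of its sole.
- rear_foot_left: The fixed, hard rear left foot, 32 mm across, at base x = +80, y = +100 mm. Origin in the middle of its sole.
- screw_right (a joint): Turn of the right levelling screw, rad, 0 (wound up) to 6.5; grows clockwise seen from above. Each rad drives its foot 3.18 mm down (20 mm a turn), raising that corner once the foot bears; the knob stays at the plate. Friction 0.06 N m, stays where left. At 3.8 the foot is level with the rear feet; with both at about 4.15 the plate is level, all four feet loaded.
- screw_right_grip (a point): Middle of the grey bar knob of the levelling screw at the base's front right corner (base x = -72 mm, y = -95 mm). The bar is 60 long, 16 thick, 24 tall; its top is 46 mm above the plate's top. Point on the screw axis, 34 mm above the plate's top; x along the bar (turns with it), y across its 16 mm, z along the screw, up. Under the bar, a 16 mm shaft and a collar 8 mm high on the plate.
- foot_right: The right screw's black rubber foot under the plate, 38 mm across; gives 1 mm per 5 N. Origin in the middle of its sole.
- rear_foot_right: The fixed, hard rear right foot, 32 mm across, at base x = +80, y = -100 mm. Origin in the middle of its sole.
- mouse: Bystander, loose: black computer mouse 110 x 58 x 30 mm; origin at the centre of its underside.
- mini_pc: Bystander, loose: dark finned mini computer 75 x 110 x 31 mm; origin at the centre of its underside.
- speaker: Bystander, loose: red box speaker 65 x 115 x 60 mm; origin at the centre of its underside.

How it is judged:
By the outcome, as a careful person would: the job done as asked, in the order asked, and still so for the second after the job is handed in, with the robot touching nothing.
It also fails if it takes over 72 s, if anything falls off the work surface, if the arm or the gripper's body presses on something with over 40 N, if the wrist force passes 120 N, or if a joint passes its speed limit or range.

## Robot

A 6-joint arm with a two-finger parallel gripper is mounted at the origin on the work surface. World frame = base frame: x ahead of the robot, y to its left, z up, the work surface at z = 0. Lengths are in m, angles in rad, forces in N, time in s.
With the tool pointing down it reaches from about 0.375 to 0.975 m from the base axis. Payload 3.8 kg.
Tool frame: the origin (TCP) lies at the very end of the fingers, on their centre line; the grasp point (between the pads) lies 19 mm behind it; z points along the fingers, x is the direction in which the jaws open and shut, and the axes are right-handed (so a half turn about z gives the same grasp; the last joint's range is limited). The gripper opens to 88 mm and grips with 3 to 60 N. Pads are 18 mm wide; open, the fingers measure 123 mm over their backs; the gripper's body (75 mm by 187 mm) begins 45 mm behind the grasp point.
Start: joints at [1.215, 0.264, 1.604, -0, 1.274, -0.037], TCP at [0.212, 0.641, 0.2] pointing down, gripper open.
Joint ranges: [-2.63, 2.63], [-0.94, 2.18], [0.31, 2.57], [-1.31, 4.45], [0, 2.66], [-2.55, 2.55]. Speed limits (rad/s): [2.57, 2.57, 3.14, 3.14, 3.14, 3.14].

## Interface

Orientations are given as a unit quaternion [x, y, z, w].
In Python, from station import manip gives the robot as it stands.
- The arm moves only by the tool play_rows, never from a script. Its argument "commands" is a list that holds one entry, the list of rows, each a list of 7 numbers: the shift along the tool's x, y, z in mm, then the turn, a rotation vector about the tool's x, y, z in degrees, then the finger opening in mm, from 0 to 88.1. A call has exactly 8 rows; each row is the pose to reach, as a shift and turn from the pose measured when the call began, along the tool's axes at that moment; what a row does not reach only later rows make up. A row lasts 1/12 s, in which the tool goes at most 41.7 mm and 7.16 degrees, less where a joint would pass 70% of its speed; a pose out of reach is approached as far as the arm can. A call with a gripper value outside its range is refused whole. The fingers move at their own pace and stop on an object; "grip_force" is the grip in N (left out, the last holds). Time passes only in rows, so rows that repeat a pose let the fingers close, or fill a call up. It gives the time, the measured TCP pose, the force and the opening at its end, in the units of the state.
- manip.observe(): the state, without advancing time (a new reading comes with each control period).
- manip.snapshot(name): name is "side" or "top"; returns a dict with "img" (400x640x3 uint8, red, green, blue), "z_map" (400x640 float32, m along the optical axis (not along the pixel's ray), 0 where there is no reading), "camera_matrix" (3x3 intrinsics, pixels), "k1" (the pictures are not rectified: a ray, as slopes to the right and down, at radius r is drawn at 1 + k1 r^2 times it, then the intrinsics apply), "xyz" and "attitude" of the camera in the world. Camera axes: x right, y up, looking along -z (the intrinsics and any distortion apply to the point x, -y, -z); pixel columns grow to the right and rows downward; lengths in m; the calibration is good to about 2 mm. A picture is of the moment at which its call begins.
- manip.close_job(): hands the job in, once; it reports no verdict.
The state is a dict: "time_s": time; "joints": joint angles; "qvel": joint speeds; "joint_efforts": joint torques, N m; "tool_pos": TCP position; "orientation": TCP orientation; "ft_force": force on the tool from outside, world axes, zero at the start; "ft_torque": the same for the moment, N m; "gripper_width": finger opening in m.
Only numpy, scipy, OpenCV 4.12 (cv2) and the standard library are available. Lean on these libraries where they do the work, as an engineer would, in place of code of your own. Each camera call takes 0.05 s, during which the arm holds its last target.

## Working session

There is one attempt and no reset: what is moved stays moved. The work goes in short steps, Python scripts to look and compute and a tool call to move; the robot and the scene stay as the last step left them, time stands still between calls to the robot, and variables do not carry over. Pictures are saved under pics/ and viewed, and the job is handed in when it is done.

Besides the shell and the picture viewer there is one more tool, called after "Emit:" as name(argument=value, ...), one argument or row to a line, values as JSON. play_rows: Moves the arm, as the interface text tells. Its arguments: {"type":"object","properties":{"commands":{"type":"array","items":{"type":"array","items":{"type":"array","items":{"type":"number"}}}},"grip_force":{"type":"number"}},"required":["commands"]}

```bash
mkdir -p pics; ls; python3 - <<'E'
from station import manip
import cv2
print(manip.observe())
for n in("side","top"):
    s=manip.snapshot(n)
    cv2.imwrite(f"pics/{n}0.png",s["img"][:,:,::-1])
    print(n,s["camera_matrix"],s["k1"],s["xyz"],s["attitude"])
E
```

```text
pics
{'time_s': 0.0, 'joints': array([ 1.21508211e+00,  2.64771597e-01,  1.60535311e+00, -2.23959331e-05,
        1.27369166e+00, -3.69004916e-02]), 'qvel': array([-0.00107259, -0.00042762,  0.00057922, -0.00182486,  0.00041255,
        0.00064666]), 'joint_efforts': array([ 1.77522063e-03, -5.02128375e+01, -3.56868482e+01,  7.29381968e-02,
        2.98194587e-02, -1.65996089e-04]), 'tool_pos': array([0.21130755, 0.64024346, 0.19868695]), 'orientation': array([ 8.10380284e-01,  5.85903199e-01, -9.18502304e-04,  6.26653276e-04]), 'ft_force': array([0.0455879 , 0.35589537, 0.38626081]), 'ft_torque': array([ 0.00304745, -0.00717695,  0.07137516]), 'gripper_width': 0.08821371645170377}
side [[405.6549319    0.         324.2868792 ]
 [  0.         405.6549319  199.28252292]
 [  0.           0.           1.        ]] -0.012945280716263802 [0.43040244 0.71990737 0.84770743] [-0.05187589  0.37274861  0.92086254 -0.10188005]
top [[363.33343545   0.         320.23626492]
 [  0.         363.33343545 198.90044728]
 [  0.           0.           1.        ]] -0.050074522879845214 [ 0.43961046 -0.00494383  1.08927295] [-0.06584834  0.04741766  0.71284259 -0.69661396]
```

View pics/side0.png

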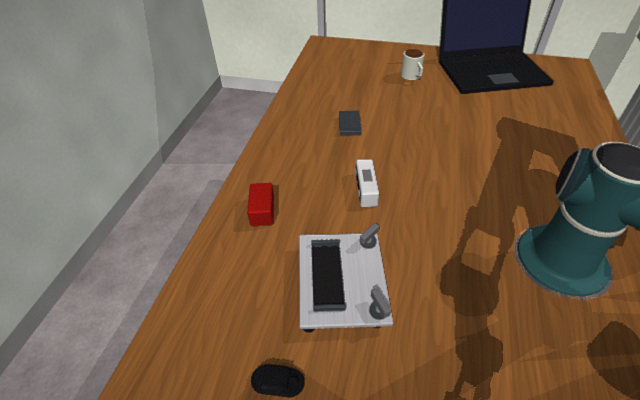

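View pics/top0.png

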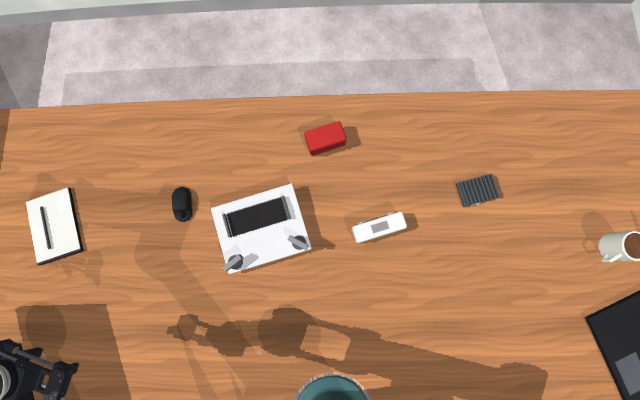

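The side view shows the base at about (345,280), its knobs at (370,237) and (380,303), the camera unit at (367,183), the speaker at (261,204) and the mouse at (278,380). In the top view the base is at about (260,228), its knobs at (297,242) and (234,263), the pad at (257,216) and the camera unit at (380,227).

```bash
cat > h.py <<'E'
import numpy as np, cv2
from scipy.spatial.transform import Rotation as R
from station import manip
def rays(s,uv):
    K=s["camera_matrix"];k=s["k1"]
    p=cv2.undistortPoints(np.asarray(uv,float).reshape(-1,1,2),K,np.array([k,0,0,0.])).reshape(-1,2)
    return np.c_[p[:,0],-p[:,1],-np.ones(len(p))]
def cloud(s):
    v,u=np.mgrid[0:400,0:640]
    d=rays(s,np.c_[u.ravel(),v.ravel()])
    P=d*s["z_map"].ravel()[:,None]
    P=R.from_quat(s["attitude"]).apply(P)+s["xyz"]
    P[s["z_map"].ravel()<=0]=np.nan
    return P.reshape(400,640,3)
def onplane(s,uv,z):
    d=R.from_quat(s["attitude"]).apply(rays(s,uv))
    t=(z-s["xyz"][2])/d[:,2]
    return s["xyz"]+t[:,None]*d
def project(s,P):
    p=R.from_quat(s["attitude"]).inv().apply(np.atleast_2d(P)-s["xyz"])
    x=p[:,0]/-p[:,2];y=-p[:,1]/-p[:,2];f=1+s["k1"]*(x*x+y*y)
    K=s["camera_matrix"];return np.c_[K[0,0]*x*f+K[0,2],K[1,1]*y*f+K[1,2]]
E
python3 - <<'E'
from h import *
for n in("side","top"):
    s=manip.snapshot(n);P=cloud(s);img=s["img"]
    np.savez(f"{n}0.npz",img=img,z=s["z_map"])
    hsv=cv2.cvtColor(img,cv2.COLOR_RGB2HSV)
    # desk height check
    print(n,"desk z", [P[v,u].round(4).tolist() for u,v in ([(200,380),(420,140)] if n=="side" else [(150,130),(400,180),(100,270)])])
    for nm,m in (("white",(hsv[...,1]<25)&(hsv[...,2]>150)),("dark",(hsv[...,2]<60))):
        m=(m&(P[...,2]>0.012)&(P[...,2]<0.12)&(P[...,0]>0.2)&(P[...,0]<0.9)&(np.abs(P[...,1])<0.6)).astype(np.uint8)
        c,_=cv2.findContours(m,cv2.RETR_EXTERNAL,cv2.CHAIN_APPROX_NONE)
        for k in c:
            if cv2.contourArea(k)>60:
                mm=np.zeros_like(m);cv2.drawContours(mm,[k],-1,1,-1)
                Q=P[(mm>0)&(m>0)]
                print(nm,cv2.contourArea(k),cv2.minAreaRect(k),np.median(Q,0).round(3),Q.min(0).round(3),Q.max(0).round(3))
    big=cv2.resize(img[180:290,190:420] if n=="top" else img[150:340,280:410],None,fx=3.4,fy=3.4,interpolation=cv2.INTER_CUBIC)
    cv2.imwrite(f"pics/{n}crop.png",big[...,::-1]);print(big.shape)
E
```

```text
side desk z [[0.7662, 0.4769, -0.0013], [0.3802, -0.4175, 0.001]]
white 6847.0 ((345.07086181640625, 280.25933837890625), (92.4564208984375, 92.15214538574219), 88.75463104248047) [0.506 0.21  0.046] [0.399 0.055 0.037] [0.654 0.342 0.066]
white 677.0 ((367.8624572753906, 181.8527069091797), (45.787269592285156, 18.191303253173828), 83.82982635498047) [ 0.514 -0.108  0.054] [ 0.48  -0.216  0.012] [ 0.561 -0.067  0.061]
dark 1178.5 ((277.1692199707031, 379.1461486816406), (52.46669387817383, 29.768335342407227), 7.125016689300537) [0.609 0.449 0.028] [0.555 0.415 0.012] [0.662 0.475 0.033]
dark 1707.5 ((327.3348693847656, 273.53167724609375), (62.45304489135742, 30.58439064025879), 87.27368927001953) [0.56  0.206 0.052] [0.507 0.112 0.045] [0.614 0.297 0.069]
(646, 442, 3)
top desk z [[0.8548, 0.5654, 0.0001], [0.6681, -0.2227, 0.0014], [0.4129, 0.7017, -0.0028]]
white 857.5 ((378.80316162109375, 226.69903564453125), (17.751018524169922, 52.56146240234375), 72.75853729248047) [ 0.523 -0.144  0.056] [ 0.482 -0.22   0.017] [ 0.564 -0.07   0.062]
white 5759.5 ((258.1445007324219, 228.7603759765625), (68.58935546875, 90.6760482788086), 73.0724868774414) [0.506 0.189 0.047] [0.401 0.05  0.038] [0.655 0.341 0.094]
dark 1189.0 ((256.5000305175781, 216.5), (22.500825881958008, 56.663822174072266), 73.0091781616211) [0.561 0.207 0.053] [0.509 0.12  0.046] [0.613 0.292 0.059]
dark 436.0 ((181.3810577392578, 203.47760009765625), (32.94305419921875, 18.4387149810791), 86.633544921875) [0.613 0.44  0.028] [0.56  0.414 0.012] [0.662 0.47  0.036]
(374, 782, 3)
```

View pics/topcrop.png

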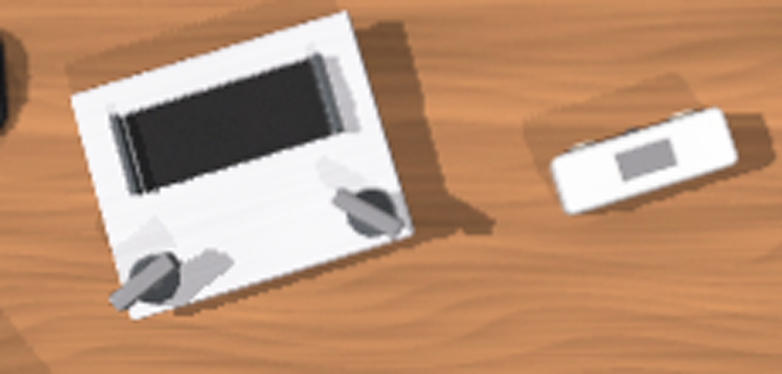

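View pics/sidecrop.png

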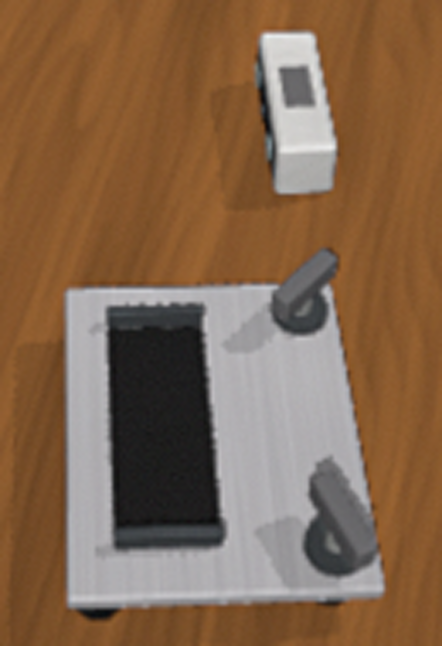

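```bash
cat > meas.py <<'E'
from h import *
def meas(s,verbose=True):
    P=cloud(s);img=s["img"];hsv=cv2.cvtColor(img,cv2.COLOR_RGB2HSV)
    m=((hsv[...,1]<30)&(hsv[...,2]>120)&(P[...,2]>0.02)&(P[...,2]<0.075)&(P[...,0]>0.35)&(P[...,0]<0.7)&(P[...,1]>0.03)&(P[...,1]<0.37)).astype(np.uint8)
    c,_=cv2.findContours(m,cv2.RETR_EXTERNAL,cv2.CHAIN_APPROX_NONE);k=max(c,key=cv2.contourArea)
    mm=np.zeros_like(m);cv2.drawContours(mm,[k],-1,1,-1)
    core=cv2.erode(m,np.ones((3,3),np.uint8))
    Q=P[(core>0)&(mm>0)]
    for i in range(6):
        A=np.c_[Q[:,:2]-[.53,.195],np.ones(len(Q))];x,*_=np.linalg.lstsq(A,Q[:,2],rcond=None)
        r=Q[:,2]-A@x;Q=Q[np.abs(r)<max(2.0*r.std(),.0008)]
    n=np.array([-x[0],-x[1],1]);n/=np.linalg.norm(n)
    # local desk
    d=(hsv[...,1]>80)&(np.abs(P[...,2])<0.01)&(P[...,0]>0.38)&(P[...,0]<0.68)&(P[...,1]>0.0)&(P[...,1]<0.4)
    D=P[d];A=np.c_[D[:,:2]-[.53,.195],np.ones(len(D))];xd,*_=np.linalg.lstsq(A,D[:,2],rcond=None)
    return P,m,mm,x,xd,len(Q),r.std()
if __name__=="__main__":
  for n in("side","top"):
    s=manip.snapshot(n);P,m,mm,x,xd,N,sd=meas(s)
    yaw=np.deg2rad(17.)
    print(n,"plane",x.round(4),"desk",xd.round(4),N,sd.round(5))
    g=(x-xd)[:2];Rz=np.array([[np.cos(yaw),np.sin(yaw)],[-np.sin(yaw),np.cos(yaw)]])
    print(" slope in base x,y deg",np.rad2deg(Rz@g).round(2)," z mid",(x[2]-xd[2]).round(4))
    hull=cv2.convexHull(np.argwhere(mm>0)[:,::-1].astype(np.int32)) 
    # intersect rays w/ plane of contour
    k,_=cv2.findContours(mm,cv2.RETR_EXTERNAL,cv2.CHAIN_APPROX_NONE);k=max(k,key=cv2.contourArea).reshape(-1,2)
    ap=cv2.approxPolyDP(cv2.convexHull(k),4,True).reshape(-1,2)
    d=R.from_quat(s["attitude"]).apply(rays(s,ap));o=s["xyz"]
    t=(x[2]+x[0]*(o[0]-.53)+x[1]*(o[1]-.195)-o[2])/(d[:,2]-d[:,:2]@x[:2])
    W=o+t[:,None]*d
    print(np.c_[ap,W.round(4)])
E
python3 meas.py
```

```text
side plane [0.0446 0.0104 0.0464] desk [-0.0013  0.0016 -0.0005] 3598 0.00107
 slope in base x,y deg [ 2.66 -0.29]  z mid 0.0469
[[3.760e+02 2.340e+02 4.661e-01 5.300e-02 4.200e-02]
 [3.920e+02 3.230e+02 3.986e-01 2.882e-01 4.150e-02]
 [3.000e+02 3.280e+02 5.857e-01 3.459e-01 5.040e-02]
 [2.990e+02 2.360e+02 6.542e-01 1.077e-01 5.100e-02]]
top plane [0.0428 0.0113 0.0472] desk [ 0.0001 -0.0008  0.0003] 2737 0.00143
 slope in base x,y deg [ 2.54 -0.05]  z mid 0.0469
[[2.910e+02 1.830e+02 6.570e-01 1.049e-01 5.160e-02]
 [3.110e+02 2.470e+02 4.705e-01 5.000e-02 4.300e-02]
 [2.290e+02 2.730e+02 4.012e-01 2.861e-01 4.270e-02]
 [2.110e+02 2.080e+02 5.890e-01 3.401e-01 5.140e-02]]
```

```bash
cat > knob.py <<'E'
from meas import *
C=np.array([.528,.197]);YAW=np.deg2rad(16.2)
def knobs(s):
    P=cloud(s);out={}
    c,sn=np.cos(YAW),np.sin(YAW)
    for nm,b in(("L",(-.072,.095)),("R",(-.072,-.095))):
        k=C+np.array([c*b[0]-sn*b[1],sn*b[0]+c*b[1]])
        m=(P[...,2]>0.076)&(P[...,2]<.1)&(np.hypot(P[...,0]-k[0],P[...,1]-k[1])<.045)
        m=m.astype(np.uint8)
        n,l,st,_=cv2.connectedComponentsWithStats(m)
        i=1+np.argmax(st[1:,4]);pix=np.argwhere(l==i)[:,::-1].astype(float)
        ztop=np.percentile(P[l==i][:,2],80)
        W=onplane(s,pix,ztop)[:,:2]
        W2=P[l==i]; W2=W2[W2[:,2]>ztop-.004]
        r=cv2.minAreaRect((W2[:,:2]*1e4).astype(np.float32))
        w=W2[:,:2]-W2[:,:2].mean(0);ev,V=np.linalg.eigh(w.T@w);d=V[:,1]
        a=np.rad2deg(np.arctan2(d[1],d[0]))
        rel=(a-np.rad2deg(YAW))%180
        out[nm]=(len(W2),W2[:,:2].mean(0).round(4),ztop.round(4),"rect",np.array(r[0]).round(0),np.array(r[1]).round(0),"world ang",round(a%180,1),"rel",round(rel,1),"q if zero=x: ",round(np.deg2rad(-rel%180),2))
        out[nm+"pred"]=k.round(4)
    return out
if __name__=="__main__":
  for n in("side","top"):
    s=manip.snapshot(n)
    for k,v in knobs(s).items(): print(n,k,*(v if isinstance(v,tuple) else (v,)))
E
python3 knob.py
```

```text
side L 188 [0.4287 0.2684] 0.0894 rect [4293. 2670.] [161. 611.] world ang 127.4 rel 111.2 q if zero=x:  1.2
side Lpred [0.4324 0.2681]
side R 123 [0.4815 0.0866] 0.0899 rect [4806.  846.] [611. 160.] world ang 61.9 rel 45.7 q if zero=x:  2.34
side Rpred [0.4854 0.0857]
top L 114 [0.4318 0.2669] 0.0909 rect [4319. 2673.] [156. 589.] world ang 126.8 rel 110.6 q if zero=x:  1.21
top Lpred [0.4324 0.2681]
top R 107 [0.4847 0.0855] 0.0916 rect [4842.  850.] [580. 153.] world ang 60.0 rel 43.8 q if zero=x:  2.38
top Rpred [0.4854 0.0857]
```

```bash
cat > go.py <<'E'
import sys
from h import *
def delta(xyz,ang):   # tool pointing down, tool x at world angle ang deg
    o=manip.observe();Rt=R.from_quat(o["orientation"])
    a=np.deg2rad(ang);M=np.array([[np.cos(a),np.sin(a),0],[np.sin(a),-np.cos(a),0],[0,0,-1]]).T
    M=np.c_[[np.cos(a),np.sin(a),0],[np.sin(a),-np.cos(a),0],[0,0,-1]]
    d=Rt.inv().apply(np.array(xyz)-o["tool_pos"])*1000
    rv=(Rt.inv()*R.from_matrix(M)).as_rotvec(degrees=True)
    tx=Rt.apply([1,0,0])
    print("t",o["time_s"],"pos",o["tool_pos"].round(4),"xang",np.rad2deg(np.arctan2(tx[1],tx[0])).round(1),"w",o["gripper_width"].round(4),"F",o["ft_force"].round(2),"T",o["ft_torque"].round(3),"j6",np.rad2deg(o["joints"][5]).round(1))
    print("delta",d.round(1),"rot",rv.round(1))
if __name__=="__main__":
    v=list(map(float,sys.argv[1:]));delta(v[:3],v[3])
E
python3 go.py .430 .267 .14 37
```

```text
Traceback (most recent call last):
  File "go.py", line 13, in <module>
    v=list(map(float,sys.argv[1:]));delta(v[:3],v[3])
                                    ~~~~~^^^^^^^^^^^^
  File "go.py", line 10, in delta
    print("t",o["time_s"],"pos",o["tool_pos"].round(4),"xang",np.rad2deg(np.arctan2(tx[1],tx[0])).round(1),"w",o["gripper_width"].round(4),"F",o["ft_force"].round(2),"T",o["ft_torque"].round(3),"j6",np.rad2deg(o["joints"][5]).round(1))
                                                                                                               ^^^^^^^^^^^^^^^^^^^^^^^^
AttributeError: 'float' object has no attribute 'round'
```

```bash
sed -i 's/o\["gripper_width"\].round(4)/round(o["gripper_width"],4)/' go.py; python3 go.py .430 .267 .14 37
```

```text
t 0.4 pos [0.2115 0.6409 0.1998] xang 71.7 w 0.0881 F [1.02 0.41 0.24] T [-0.004 -0.01  -0.013] j6 -2.1
delta [-286.6  324.7   59.9] rot [ 0.   0.  34.7]
```

Emit:
play_rows(
  commands=[
    [[-24,27,5,0,0,4,60],[-48,54,10,0,0,8,60],[-73,83,15,0,0,12,60],[-98,112,20,0,0,16,60],[-123,140,25,0,0,20,50],[-148,168,30,0,0,24,50],[-173,196,36,0,0,28,40],[-198,224,42,0,0,32,40]],
  ],
  grip_force=30,
)

```text
time_s: 1.07
tool_pos: [0.3628, 0.3812, 0.158]
orientation: [0.941, 0.338, 0.0, -0.0]
ft_force: [1.0, -0.6, 0.6]
gripper_width: 0.0407
```

```bash
python3 go.py .430 .267 .11 37
```

```text
t 1.0667 pos [0.3628 0.3812 0.158 ] xang 39.6 w 0.0407 F [ 0.98 -0.6   0.57] T [-0.025 -0.007 -0.018] j6 4.2
delta [-21.  130.8  48. ] rot [ 0.  -0.   2.6]
```

Emit:
play_rows(
  commands=[
    [[-4,25,8,0,0,2.6,36],[-8,50,16,0,0,2.6,36],[-12,75,24,0,0,2.6,36],[-16,100,32,0,0,2.6,36],[-19,120,40,0,0,2.6,36],[-21,130,46,0,0,2.6,36],[-21,130.8,48,0,0,2.6,36],[-21,130.8,48,0,0,2.6,36]],
  ],
)

```text
time_s: 1.73
tool_pos: [0.4296, 0.2668, 0.1095]
orientation: [0.949, 0.316, -0.0, -0.0]
ft_force: [-0.2, -0.6, 0.1]
gripper_width: 0.0358
```

```bash
python3 go.py .430 .267 .07 37; python3 - <<'E'
from h import *
s=manip.snapshot("side");cv2.imwrite("pics/s1.png",cv2.resize(s["img"][150:340,270:430],None,fx=3.5,fy=3.5,interpolation=cv2.INTER_CUBIC)[...,::-1])
E
```

```text
t 1.7333 pos [0.4296 0.2668 0.1095] xang 36.9 w 0.0358 F [-0.17 -0.56  0.07] T [-0.036  0.001  0.052] j6 -7.9
delta [ 0.5  0.1 39.5] rot [-0.   0.  -0.1]
```

View pics/s1.png

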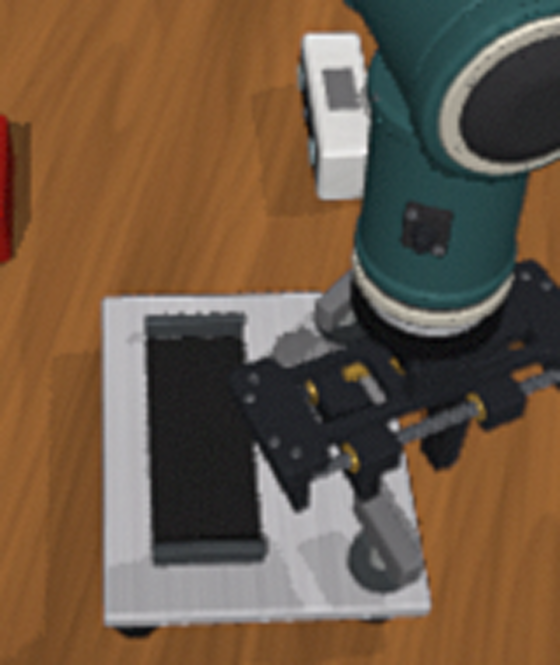

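The gripper is over the left knob, which shows at about (390,530) in the crop, with the bar running between the open fingers. Next I descend.

Emit:
play_rows(
  commands=[
    [[0,0,10,0,0,0,36],[0,0,20,0,0,0,36],[0,0,30,0,0,0,36],[0,0,37,0,0,0,36],[0,0,39,0,0,0,30],[0,0,39,0,0,0,24],[0,0,39,0,0,0,18.5],[0,0,39,0,0,0,18.5]],
  ],
)

```text
time_s: 2.45
tool_pos: [0.43, 0.2677, 0.0713]
orientation: [0.949, 0.317, 0.001, -0.0]
ft_force: [0.9, -0.5, 0.0]
gripper_width: 0.0186
```

```bash
python3 go.py .430 .267 .07 37
```

```text
t 2.45 pos [0.43   0.2677 0.0713] xang 36.9 w 0.0186 F [ 0.86 -0.53  0.01] T [-0.073  0.054 -0.028] j6 -7.9
delta [-0.5  0.5  1.3] rot [-0.  -0.1 -0.1]
```

Emit:
play_rows(
  commands=[
    [[0,0,0,0,0,6,18.5],[0,0,0,0,0,12,18.5],[0,0,0,0,0,18,18.5],[0,0,0,0,0,24,18.5],[0,0,0,0,0,30,18.5],[0,0,0,0,0,36,18.5],[0,0,0,0,0,42,18.5],[0,0,0,0,0,48,18.5]],
  ],
)

```text
time_s: 3.12
tool_pos: [0.4307, 0.268, 0.0721]
orientation: [0.995, -0.099, 0.001, -0.001]
ft_force: [0.7, -0.1, -0.9]
gripper_width: 0.0182
```

```bash
python3 go.py .430 .267 .07 37; python3 meas.py | grep -v "\["
```

```text
t 3.1167 pos [0.4307 0.268  0.0721] xang -11.4 w 0.0182 F [ 0.75 -0.07 -0.91] T [-0.041  0.058 -0.035] j6 40.4
delta [-0.5  1.1  2.1] rot [ -0.1  -0.1 -48.4]
```

```bash
python3 meas.py|grep slope; python3 - <<'E'
from h import *
s=manip.snapshot("side");a=s["img"][190:340,290:430]
t=manip.snapshot("top");b=t["img"][180:290,200:330]
cv2.imwrite("pics/s2.png",cv2.resize(a,(560,600),interpolation=cv2.INTER_CUBIC)[...,::-1])
cv2.imwrite("pics/t2.png",cv2.resize(b,None,fx=4,fy=4,interpolation=cv2.INTER_CUBIC)[...,::-1])
E
```

```text
slope in base x,y deg [ 2.62 -0.38]  z mid 0.0471
 slope in base x,y deg [ 2.65 -0.06]  z mid 0.0469
```

View pics/s2.png

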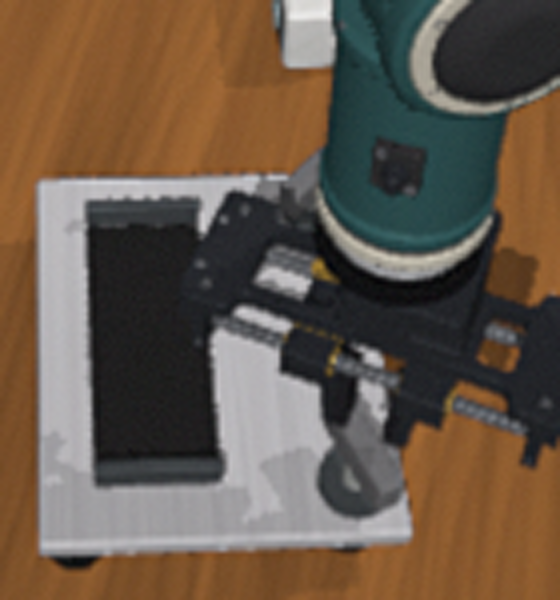

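View pics/t2.png

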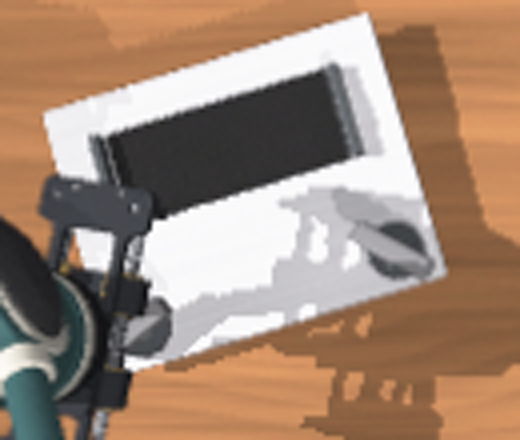

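```bash
python3 - <<'E'
from h import *
s=manip.snapshot("side")
for a in (127,87,79):
    d=np.array([np.cos(np.deg2rad(a)),np.sin(np.deg2rad(a)),0])*.03
    p=project(s,np.array([[.4305,.268,.09]]+[[.4305,.268,.09]+k*d for k in(1,-1)]))
    print(a,((p-[290,190])*4).round(0).tolist())
E
```

```text
127 [[361.0, 441.0], [390.0, 488.0], [333.0, 395.0]]
87 [[361.0, 441.0], [350.0, 491.0], [371.0, 393.0]]
79 [[361.0, 441.0], [342.0, 488.0], [379.0, 395.0]]
```

```bash
python3 - <<'E'
from h import *
s=manip.snapshot("side");o=manip.observe();Rt=R.from_quat(o["orientation"])
img=cv2.resize(s["img"][270:330,350:410],None,fx=10,fy=10,interpolation=cv2.INTER_CUBIC)
pts=[o["tool_pos"]+Rt.apply(np.array(v)/1000) for v in((0,0,0),(9.2,0,0),(-9.2,0,0),(9.2,9,0),(9.2,-9,0),(-9.2,9,0),(-9.2,-9,0))]
for p,c in zip(project(s,pts),[(255,0,0)]+[(0,255,0)]*2+[(0,255,255)]*4):
    q=((p-[350,270]+.5)*10).astype(int);cv2.circle(img,tuple(int(x) for x in q),5,c,2)
cv2.imwrite("pics/s3.png",img[...,::-1])
P=cloud(s)
m=(P[...,2]>.06)&(P[...,2]<.1)&(np.hypot(P[...,0]-.43,P[...,1]-.268)<.04)
for z0,z1 in((.06,.075),(.075,.085),(.085,.1)):
    k=m&(P[...,2]>z0)&(P[...,2]<=z1);print(z0,k.sum(),P[k].mean(0).round(3),[tuple(x) for x in np.argwhere(k)[::6,::-1]][:12])
E
```

```text
0.06 51 [0.43  0.277 0.07 ] [(np.int64(371), np.int64(295)), (np.int64(373), np.int64(299)), (np.int64(376), np.int64(304)), (np.int64(377), np.int64(307)), (np.int64(377), np.int64(309)), (np.int64(380), np.int64(312)), (np.int64(382), np.int64(315)), (np.int64(385), np.int64(316)), (np.int64(384), np.int64(317))]
0.075 52 [0.428 0.279 0.08 ] [(np.int64(372), np.int64(296)), (np.int64(375), np.int64(299)), (np.int64(376), np.int64(302)), (np.int64(378), np.int64(304)), (np.int64(380), np.int64(307)), (np.int64(381), np.int64(311)), (np.int64(384), np.int64(313)), (np.int64(384), np.int64(314)), (np.int64(384), np.int64(315))]
0.085 153 [0.425 0.273 0.088] [(np.int64(379), np.int64(291)), (np.int64(379), np.int64(294)), (np.int64(377), np.int64(296)), (np.int64(375), np.int64(297)), (np.int64(381), np.int64(297)), (np.int64(379), np.int64(298)), (np.int64(377), np.int64(299)), (np.int64(383), np.int64(299)), (np.int64(381), np.int64(300)), (np.int64(379), np.int64(301)), (np.int64(385), np.int64(301)), (np.int64(383), np.int64(302))]
```

View pics/s3.png

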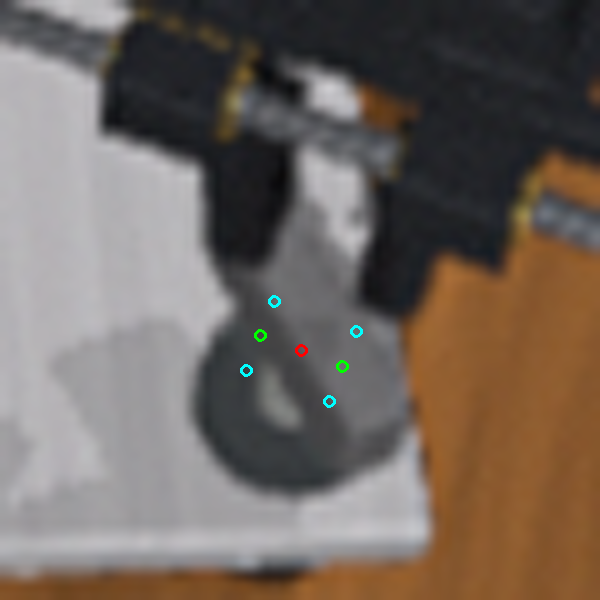

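```bash
python3 - <<'E'
from h import *
s=manip.snapshot("side");P=cloud(s)
for k,n in((2,"z"),(0,"x"),(1,"y")):
    print(n);print("     ",*range(368,394,2))
    for v in range(284,320,2): print(v,*[f"{P[v,u,k]*1000:4.0f}" for u in range(368,394,2)])
E
```

```text
z
      368 370 372 374 376 378 380 382 384 386 388 390 392
284  186  187  181  154  154  154  188  189  190  191  192  198  198
286  179  183  147  144  147  140   43   42  187  188  190  197  198
288   45  137  138  136  142  130   44   41   42   40  154  196  197
290   42  128  131  130  132  128   43   41   43   40  148  191  194
292   45  119  127  126  129  116   43   42   41   42  142  186  188
294   45   44  117  117  119   86   90   43   42   41  136  181  180
296   43   41   77  109  113   90   87   86   40  126  131  135  138
298   44   43   71   80   88   87   89   91   41  120  122  125  128
300   42   44   42   75   84   88   87   89   90  112  116  121  122
302   42   43   44   69   77   88   90   92   89   42   43  111   -1
304   43   45   51   50   71   84   87   88   89   88   42    0   -2
306   46   53   50   52   68   77   86   88   90   89   90   38   -1
308   47   52   52   51   61   71   81   89   87   88   87   39    0
310   47   53   49   48   54   58   73   84   87   87   89   88    2
312   41   53   54   52   51   51   65   77   85   89   87   83   -1
314  
[... 2105 characters left out ...]
  280  281
300  245  245  243  261  266  268  266  266  266  278  280  282  282
302  250  250  249  263  267  272  272  273  270  241  241  280  213
304  255  255  258  257  268  275  275  275  275  273  245  220  217
306  262  265  262  263  271  275  279  279  280  278  278  247  223
308  267  269  268  266  271  276  281  285  283  282  281  252  229
310  272  274  271  270  272  274  281  286  287  286  287  285  235
312  273  279  279  277  275  274  281  287  291  292  290  287  239
314  279  281  282  280  281  279  277  288  294  293  290  287  244
316  283  283  284  286  285  283  283  281  293  293  288  273  248
318  290  288  286  286  288  287  288  285  283  280  278  279  277
```

```bash
python3 - <<'E'
from h import *
s=manip.snapshot("side");t=manip.snapshot("top")
for z in(.1095,.125,.145):
    for sg in(1,-1):
        p=np.array([.4296+sg*.0267*np.cos(.644),.2668+sg*.0267*np.sin(.644),z]);print("s1",z,sg,project(s,p).round(1),"crop",((project(s,p)-[270,150])*3.5).round(0))
for z in (.072,.09,.108):
    for sg in(1,-1):
        a=np.deg2rad(-11.4);p=np.array([.4307+sg*.018*np.cos(a),.268+sg*.018*np.sin(a),z]);print("now",z,sg,project(s,p).round(1))
o=manip.observe();print(o["joints"].round(3),o["tool_pos"],o["time_s"])
E
```

```text
s1 0.1095 1 [[370.  299.6]] crop [[350. 524.]]
s1 0.1095 -1 [[392.7 290.1]] crop [[429. 490.]]
s1 0.125 1 [[370.5 295.6]] crop [[352. 510.]]
s1 0.125 -1 [[393.5 286.1]] crop [[432. 476.]]
s1 0.145 1 [[371.1 290.3]] crop [[354. 491.]]
s1 0.145 -1 [[394.5 280.7]] crop [[436. 457.]]
now 0.072 1 [[371.4 301.5]]
now 0.072 -1 [[387.5 307.6]]
now 0.09 1 [[372.  297.1]]
now 0.09 -1 [[388.3 303.2]]
now 0.108 1 [[372.5 292.5]]
now 0.108 -1 [[389.1 298.7]]
[5.070e-01 6.500e-02 2.088e+00 1.000e-03 9.880e-01 6.990e-01] [0.4300737  0.26771018 0.07134373] 3.6667
```

The depth map puts the fingertips at z ≈ 0.108, yet the reported TCP is at 0.072. The bar is still at 127°, so the fingers passed over it. The visible fingertips are about 35 mm above the reported TCP, so I'm turning back and opening, then checking the offset before I go lower.

Emit:
play_rows(
  commands=[
    [[0,0,0,0,0,-7,36],[0,0,0,0,0,-14,36],[0,0,0,0,0,-21,36],[0,0,0,0,0,-28,36],[0,0,0,0,0,-35,36],[0,0,0,0,0,-42,36],[0,0,0,0,0,-48,36],[0,0,0,0,0,-48,36]],
  ],
)

```text
time_s: 4.33
tool_pos: [0.43, 0.2677, 0.0713]
orientation: [0.948, 0.318, 0.0, -0.0]
ft_force: [-0.2, -0.1, 0.2]
gripper_width: 0.0362
```

```bash
python3 go.py .430 .267 .05 37;python3 - <<'E'
from h import *
s=manip.snapshot("side");P=cloud(s);t=manip.snapshot("top");Pt=cloud(t)
o=manip.observe()
# dark pixels in neighbourhood: lowest finger points
for n,ss,Q in(("side",s,P),("top",t,Pt)):
    hsv=cv2.cvtColor(ss["img"],cv2.COLOR_RGB2HSV)
    m=(hsv[...,2]<60)&(Q[...,2]>.095)&(np.hypot(Q[...,0]-.43,Q[...,1]-.268)<.06)
    z=Q[m][:,2];print(n,m.sum(),np.percentile(z,[0,1,3,10,30]).round(3))
    print(Q[m][np.argsort(z)[:8]].round(3))
E
```

```text
t 4.3333 pos [0.43   0.2677 0.0713] xang 37.1 w 0.0362 F [-0.22 -0.1   0.24] T [-0.024  0.046 -0.036] j6 -8.1
delta [-0.5  0.5 21.3] rot [-0.  -0.1  0.1]
side 2255 [0.109 0.118 0.129 0.19  0.212]
[[0.443 0.291 0.109]
 [0.411 0.259 0.111]
 [0.44  0.288 0.112]
 [0.416 0.254 0.113]
 [0.418 0.25  0.113]
 [0.416 0.252 0.114]
 [0.405 0.26  0.114]
 [0.414 0.257 0.114]]
top 554 [0.179 0.187 0.192 0.197 0.214]
[[0.423 0.221 0.179]
 [0.426 0.222 0.182]
 [0.471 0.258 0.185]
 [0.418 0.217 0.185]
 [0.461 0.267 0.186]
 [0.428 0.224 0.187]
 [0.413 0.214 0.187]
 [0.421 0.218 0.188]]
```

Emit:
play_rows(
  commands=[
    [[0,0,3,0,0,0,36],[0,0,6,0,0,0,36],[0,0,9,0,0,0,36],[0,0,12,0,0,0,36],[0,0,15,0,0,0,36],[0,0,18,0,0,0,36],[0,0,21,0,0,0,36],[0,0,24,0,0,0,36]],
  ],
)

```text
time_s: 5.1
tool_pos: [0.43, 0.2677, 0.0469]
orientation: [0.949, 0.316, 0.0, -0.0]
ft_force: [0.4, -0.8, 0.6]
gripper_width: 0.0358
```

```bash
cat > tip.py <<'E'
from h import *
import sys
o=manip.observe();c=o["tool_pos"][:2]
s=manip.snapshot("side");Q=cloud(s)
hsv=cv2.cvtColor(s["img"],cv2.COLOR_RGB2HSV)
m=(hsv[...,2]<60)&(hsv[...,1]<120)&(Q[...,2]>o["tool_pos"][2]+.02)&(np.hypot(Q[...,0]-c[0],Q[...,1]-c[1])<.05)
q=Q[m];q=q[np.argsort(q[:,2])[:12]];print("tool z",o["tool_pos"][2],"lowest finger pts");print(q.round(3).tolist())
p=project(s,[*c,.08])[0].astype(int);u,v=np.clip(p-[40,40],0,[560,320])
cv2.imwrite(f"pics/{sys.argv[1]}.png",cv2.resize(s["img"][v:v+80,u:u+80],None,fx=7,fy=7,interpolation=cv2.INTER_CUBIC)[...,::-1]);print("crop at",u,v)
E
python3 go.py .430 .267 .035 37; python3 tip.py s5
```

```text
t 5.1 pos [0.43   0.2677 0.0469] xang 36.8 w 0.0358 F [ 0.39 -0.79  0.58] T [-0.033  0.058 -0.031] j6 -7.8
delta [-0.4  0.6 11.9] rot [-0.  -0.1 -0.2]
tool z 0.046913025233761986 lowest finger pts
[[0.442, 0.288, 0.084], [0.413, 0.256, 0.086], [0.441, 0.288, 0.088], [0.448, 0.292, 0.089], [0.444, 0.292, 0.089], [0.408, 0.263, 0.09], [0.403, 0.259, 0.09], [0.439, 0.286, 0.09], [0.406, 0.262, 0.09], [0.409, 0.261, 0.091], [0.413, 0.257, 0.091], [0.405, 0.26, 0.091]]
crop at 340 262
```

View pics/s5.png

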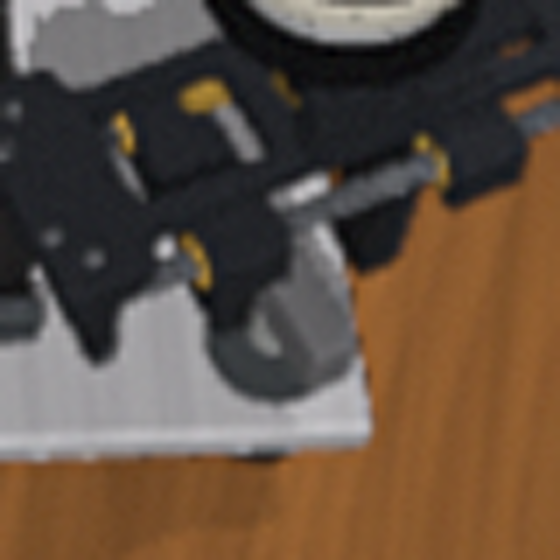

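The left finger tip is at about (225,320) and the right one at about (375,265), on either side of the bar with no contact force. I go 12 mm further down and close to just over the bar's width.

Emit:
play_rows(
  commands=[
    [[0,0,4,0,0,0,36],[0,0,8,0,0,0,36],[0,0,12,0,0,0,34],[0,0,12,0,0,0,28],[0,0,12,0,0,0,24],[0,0,12,0,0,0,20],[0,0,12,0,0,0,18.5],[0,0,12,0,0,0,18.5]],
  ],
)

```text
time_s: 5.82
tool_pos: [0.4298, 0.2676, 0.0346]
orientation: [0.949, 0.316, 0.0, -0.0]
ft_force: [0.2, 0.6, -0.1]
gripper_width: 0.0183
```

```bash
python3 go.py .430 .267 .035 37; python3 tip.py s6
```

```text
t 5.8167 pos [0.4298 0.2676 0.0346] xang 36.8 w 0.0183 F [ 0.25  0.56 -0.1 ] T [-0.066 -0.003 -0.062] j6 -7.8
delta [-0.2  0.6 -0.4] rot [-0.  -0.  -0.2]
tool z 0.034602808097632325 lowest finger pts
[[0.443, 0.284, 0.055], [0.432, 0.281, 0.076], [0.434, 0.282, 0.076], [0.409, 0.265, 0.076], [0.44, 0.289, 0.077], [0.411, 0.266, 0.078], [0.43, 0.28, 0.078], [0.445, 0.283, 0.079], [0.438, 0.289, 0.079], [0.413, 0.267, 0.08], [0.447, 0.28, 0.08], [0.438, 0.288, 0.081]]
crop at 340 262
```

View pics/s6.png

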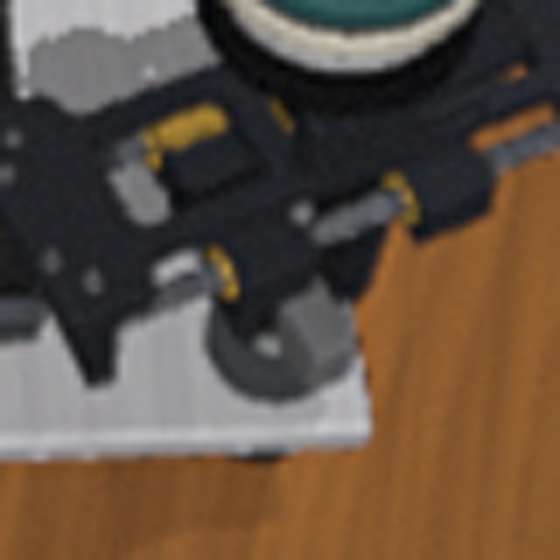

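```bash
python3 - <<'E'
from h import *
s=manip.snapshot("side");P=cloud(s)
for u,v in((353,313),(353,306),(354,300),(350,295)): print(u,v,P[v,u].round(3))
E
```

```text
353 313 [0.476 0.345 0.156]
353 306 [0.477 0.345 0.181]
354 300 [0.478 0.331 0.179]
350 295 [0.487 0.322 0.179]
```

Emit:
play_rows(
  commands=[
    [[0,0,0,0,0,5,18.5],[0,0,0,0,0,10,18.5],[0,0,0,0,0,15,18.5],[0,0,0,0,0,20,18.5],[0,0,0,0,0,25,18.5],[0,0,0,0,0,30,18.5],[0,0,0,0,0,35,18.5],[0,0,0,0,0,40,18.5]],
  ],
)

```text
time_s: 6.58
tool_pos: [0.4311, 0.2685, 0.0352]
orientation: [1.0, -0.03, 0.001, -0.001]
ft_force: [2.4, 2.6, -1.1]
gripper_width: 0.0188
```

```bash
python3 go.py .430 .267 .035 37; python3 tip.py s7;python3 meas.py|grep slope
```

```text
t 6.5833 pos [0.4311 0.2685 0.0352] xang -3.4 w 0.0188 F [ 2.39  2.58 -1.14] T [ 0.235 -0.279  0.023] j6 32.5
delta [-1.   1.6  0.2] rot [ -0.1  -0.2 -40.4]
tool z 0.03520328968675462 lowest finger pts
[[0.438, 0.265, 0.063], [0.437, 0.271, 0.069], [0.445, 0.276, 0.073], [0.441, 0.275, 0.074], [0.418, 0.278, 0.075], [0.416, 0.277, 0.075], [0.443, 0.276, 0.075], [0.414, 0.277, 0.076], [0.448, 0.276, 0.077], [0.439, 0.277, 0.077], [0.444, 0.275, 0.078], [0.446, 0.276, 0.078]]
crop at 339 262
 slope in base x,y deg [ 2.48 -0.26]  z mid 0.0471
 slope in base x,y deg [ 2.53 -0.11]  z mid 0.0471
```

View pics/s7.png

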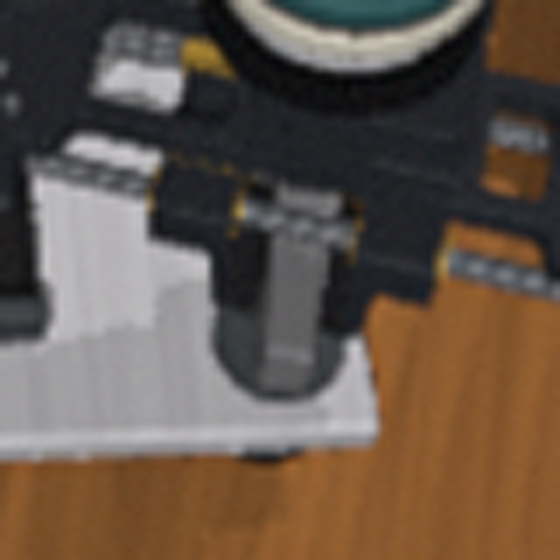

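The bar has turned with the fingers: it now lies vertical at about (295,310), with low forces. I keep turning.

Emit:
play_rows(
  commands=[
    [[0,0,0,0,0,6,18.5],[0,0,0,0,0,12,18.5],[0,0,0,0,0,18,18.5],[0,0,0,0,0,24,18.5],[0,0,0,0,0,30,18.5],[0,0,0,0,0,36,18.5],[0,0,0,0,0,42,18.5],[0,0,0,0,0,48,18.5]],
  ],
)

```text
time_s: 7.4
tool_pos: [0.4327, 0.2685, 0.0359]
orientation: [0.902, -0.432, 0.002, -0.002]
ft_force: [4.8, -1.6, -0.5]
gripper_width: 0.0189
```

```bash
python3 go.py .430 .267 .035 37;python3 meas.py|grep slope
```

```text
t 7.4 pos [0.4327 0.2685 0.0359] xang -51.2 w 0.0189 F [ 4.83 -1.63 -0.55] T [-0.094 -0.657  0.083] j6 80.2
delta [-0.6  3.1  0.8] rot [ -0.2  -0.4 -88.2]
 slope in base x,y deg [ 2.18 -0.19]  z mid 0.0474
 slope in base x,y deg [ 2.07 -0.03]  z mid 0.0475
```

Emit:
play_rows(
  commands=[
    [[0,0,0,0,0,6,18.5],[0,0,0,0,0,12,18.5],[0,0,0,0,0,18,18.5],[0,0,0,0,0,24,18.5],[0,0,0,0,0,30,18.5],[0,0,0,0,0,36,18.5],[0,0,0,0,0,42,18.5],[0,0,0,0,0,48,18.5]],
  ],
)

```text
time_s: 8.17
tool_pos: [0.4337, 0.2676, 0.0366]
orientation: [-0.65, 0.76, -0.002, 0.003]
ft_force: [3.5, -4.5, 3.8]
gripper_width: 0.0183
```

```bash
python3 go.py .430 .267 .035 37;python3 meas.py|grep slope; python3 tip.py s8
```

```text
t 8.1667 pos [0.4337 0.2676 0.0366] xang -98.9 w 0.0183 F [ 3.46 -4.47  3.77] T [-0.642 -0.483  0.11 ] j6 128.0
delta [1.2 3.6 1.6] rot [  -0.3   -0.4 -135.9]
 slope in base x,y deg [ 1.73 -0.24]  z mid 0.048
 slope in base x,y deg [ 1.66 -0.01]  z mid 0.048
tool z 0.03649976907923873 lowest finger pts
[[0.455, 0.275, 0.093], [0.436, 0.304, 0.137], [0.432, 0.305, 0.137], [0.43, 0.305, 0.138], [0.442, 0.303, 0.138], [0.448, 0.303, 0.139], [0.444, 0.304, 0.142], [0.452, 0.304, 0.143], [0.44, 0.306, 0.144], [0.468, 0.301, 0.144], [0.446, 0.305, 0.144], [0.428, 0.308, 0.144]]
crop at 338 262
```

Emit:
play_rows(
  commands=[
    [[0,0,0,0,0,0,30],[0,0,0,0,0,0,40],[0,0,-10,0,0,0,40],[0,0,-25,0,0,0,40],[0,0,-40,0,0,0,40],[0,0,-55,0,0,0,40],[0,0,-65,0,0,0,40],[0,0,-65,0,0,0,40]],
  ],
)

```text
time_s: 8.98
tool_pos: [0.434, 0.2687, 0.1042]
orientation: [-0.652, 0.758, -0.002, 0.005]
ft_force: [1.2, 0.2, -0.5]
gripper_width: 0.0399
```

```bash
python3 go.py .484 .086 .085 -29;python3 meas.py|grep slope; python3 knob.py
```

```text
t 8.9833 pos [0.434  0.2687 0.1042] xang -98.6 w 0.0399 F [ 1.22  0.21 -0.47] T [-0.011  0.202  0.051] j6 127.7
delta [173.2 -76.7  19. ] rot [ -0.6  -0.1 -69.6]
 slope in base x,y deg [ 1.41 -0.2 ]  z mid 0.0483
 slope in base x,y deg [1.29 0.02]  z mid 0.0482
side L 8 [0.402  0.2686] 0.0896 rect [4017. 2678.] [135.  20.] world ang 88.8 rel 72.6 q if zero=x:  1.88
side Lpred [0.4324 0.2681]
side R 68 [0.4896 0.0967] 0.0925 rect [4871.  929.] [420. 150.] world ang 72.6 rel 56.4 q if zero=x:  2.16
side Rpred [0.4854 0.0857]Traceback (most recent call last):
  File "knob.py", line 25, in <module>
    for k,v in knobs(s).items(): print(n,k,*(v if isinstance(v,tuple) else (v,)))
               ~~~~~^^^
  File "knob.py", line 11, in knobs
    i=1+np.argmax(st[1:,4]);pix=np.argwhere(l==i)[:,::-1].astype(float)
        ~~~~~~~~~^^^^^^^^^^
    return _wrapfunc(a, 'argmax', axis=axis, out=out, **kwds)
    return bound(*args, **kwds)
ValueError: attempt to get argmax of an empty sequence
```

Emit:
play_rows(
  commands=[
    [[15,-7,0,0,0,-6,40],[35,-16,0,0,0,-13,40],[60,-27,0,0,0,-20,40],[90,-40,0,0,0,-27,40],[120,-53,0,0,0,-34,40],[145,-64,0,0,0,-41,40],[163,-72,0,0,0,-48,40],[173,-77,0,0,0,-55,40]],
  ],
)

```text
time_s: 9.85
tool_pos: [0.4811, 0.0822, 0.0992]
orientation: [0.929, -0.37, 0.001, -0.0]
ft_force: [0.7, 0.9, -0.3]
gripper_width: 0.0401
```

```bash
python3 - <<'E'
from knob import *
s=manip.snapshot("side");k=knobs(s)
for n in "LR": print(n,*k[n])
E
python3 go.py .485 .0865 .036 -29
```

```text
L 198 [0.431  0.2684] 0.0924 rect [4309. 2677.] [173. 593.] world ang 179.7 rel 163.5 q if zero=x:  0.29
R 114 [0.4837 0.0879] 0.0925 rect [4825.  848.] [592. 160.] world ang 61.8 rel 45.6 q if zero=x:  2.35
t 9.9 pos [0.4815 0.0815 0.0992] xang -43.1 w 0.0398 F [ 0.75 -0.71  0.18] T [-0.064  0.078 -0.046] j6 49.9
delta [-1.1 -6.  63.3] rot [ -0.   -0.1 -14.1]
```

Emit:
play_rows(
  commands=[
    [[-1,-6,0,0,0,-7,40],[-1,-6,2,0,0,-14,40],[-1,-6,15,0,0,-14,38],[-1,-6,28,0,0,-14,38],[-1,-6,40,0,0,-14,38],[-1,-6,50,0,0,-14,38],[-1,-6,58,0,0,-14,38],[-1,-6,61,0,0,-14,38]],
  ],
)

```text
time_s: 10.57
tool_pos: [0.4836, 0.0865, 0.0363]
orientation: [0.968, -0.252, -0.0, 0.001]
ft_force: [0.8, 0.3, 0.2]
gripper_width: 0.0378
```

```bash
python3 go.py .485 .087 .038 -29; python3 tip.py s9
```

```text
t 10.5667 pos [0.4836 0.0865 0.0363] xang -29.2 w 0.0378 F [0.79 0.3  0.24] T [-0.07   0.154 -0.013] j6 36.5
delta [ 1.  -1.1 -1.7] rot [ 0.1 -0.  -0.2]
tool z 0.03628323313151731 lowest finger pts
[[0.487, 0.106, 0.07], [0.469, 0.1, 0.071], [0.47, 0.077, 0.074], [0.469, 0.102, 0.077], [0.498, 0.076, 0.077], [0.466, 0.105, 0.078], [0.467, 0.102, 0.078], [0.507, 0.082, 0.078], [0.464, 0.105, 0.079], [0.5, 0.078, 0.079], [0.496, 0.071, 0.079], [0.498, 0.075, 0.08]]
crop at 328 193
```

View pics/s9.png

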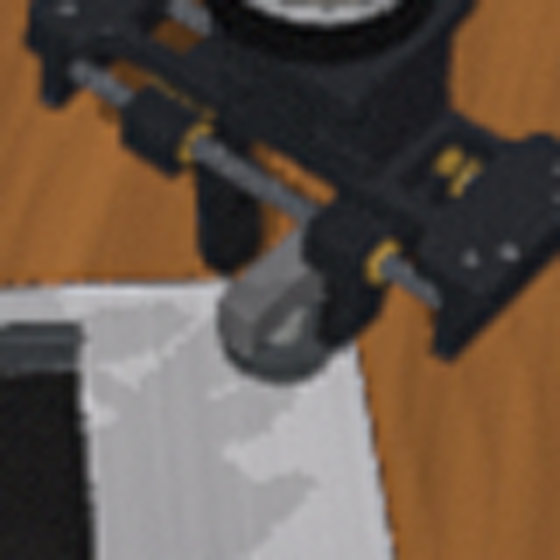

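The fingers straddle the right bar, whose middle is at about (265,290). I close them and turn.

Emit:
play_rows(
  commands=[
    [[1,-1,0,0,0,0,28],[1,-1,0,0,0,0,20],[1,-1,0,0,0,0,18.5],[1,-1,0,0,0,4,18.5],[1,-1,0,0,0,10,18.5],[1,-1,0,0,0,16,18.5],[1,-1,0,0,0,22,18.5],[1,-1,0,0,0,28,18.5]],
  ],
)

```text
time_s: 11.28
tool_pos: [0.487, 0.0866, 0.0375]
orientation: [0.877, -0.48, 0.002, -0.0]
ft_force: [2.6, -2.3, -2.1]
gripper_width: 0.0186
```

```bash
python3 go.py .485 .087 .038 -29;python3 meas.py|grep slope
```

```text
t 11.2833 pos [0.487  0.0866 0.0375] xang -57.4 w 0.0186 F [ 2.6  -2.26 -2.07] T [-0.334 -0.384  0.108] j6 64.8
delta [-1.4  1.5 -0.5] rot [ -0.1  -0.2 -28.4]
 slope in base x,y deg [ 1.31 -0.18]  z mid 0.0485
 slope in base x,y deg [1.27 0.09]  z mid 0.0484
```

Emit:
play_rows(
  commands=[
    [[0,0,0,0,0,5,18.5],[0,0,0,0,0,10,18.5],[0,0,0,0,0,15,18.5],[0,0,0,0,0,20,18.5],[0,0,0,0,0,25,18.5],[0,0,0,0,0,30,18.5],[0,0,0,0,0,35,18.5],[0,0,0,0,0,40,18.5]],
  ],
)

```text
time_s: 12.05
tool_pos: [0.4883, 0.0852, 0.0383]
orientation: [-0.662, 0.75, -0.003, 0.001]
ft_force: [2.9, -7.0, -0.2]
gripper_width: 0.0183
```

```bash
python3 go.py .485 .087 .038 -29;python3 meas.py|grep slope
```

```text
t 12.05 pos [0.4883 0.0852 0.0383] xang -97.2 w 0.0183 F [ 2.89 -6.96 -0.19] T [-1.128 -0.28   0.108] j6 104.6
delta [-1.4  3.5  0.3] rot [ -0.2  -0.4 -68.2]
 slope in base x,y deg [ 0.93 -0.24]  z mid 0.0489
 slope in base x,y deg [ 0.8  -0.01]  z mid 0.049
```

```bash
python3 go.py .487 .087 .038 -127
```

```text
t 12.15 pos [0.4882 0.0852 0.0383] xang -97.1 w 0.0188 F [ 2.43 -5.61  0.71] T [-0.953 -0.259  0.048] j6 104.5
delta [-1.6  1.4  0.3] rot [-0.4 -0.1 29.9]
```

Emit:
play_rows(
  commands=[
    [[-1,1,0,0,0,5,18.5],[-1.6,1.4,0,0,0,10,18.5],[-1.6,1.4,0,0,0,15,18.5],[-1.6,1.4,0,0,0,20,18.5],[-1.6,1.4,0,0,0,25,18.5],[-1.6,1.4,0,0,0,30,18.5],[-1.6,1.4,0,0,0,30,26],[-1.6,1.4,0,0,0,30,36]],
  ],
)

```text
time_s: 12.82
tool_pos: [0.4871, 0.087, 0.0387]
orientation: [-0.447, 0.895, -0.003, 0.002]
ft_force: [-0.5, 1.0, 0.6]
gripper_width: 0.0299
```

```bash
python3 go.py .434 .269 .085 82;python3 meas.py|grep slope
```

```text
t 12.8167 pos [0.4871 0.087  0.0387] xang -126.9 w 0.0299 F [-0.47  1.01  0.55] T [-0.014  0.16  -0.066] j6 134.5
delta [-113.7  151.4  -47.2] rot [-1.000e-01  5.000e-01  1.511e+02]
 slope in base x,y deg [ 0.56 -0.2 ]  z mid 0.0493
 slope in base x,y deg [ 0.4  -0.07]  z mid 0.0495
```

Emit:
play_rows(
  commands=[
    [[0,0,0,0,0,0,36],[0,0,-12,0,0,0,40],[0,0,-28,0,0,0,40],[0,0,-44,0,0,0,40],[-10,13,-60,0,0,-7,40],[-25,33,-64,0,0,-14,40],[-50,66,-64,0,0,-21,40],[-75,100,-64,0,0,-28,40]],
  ],
)

```text
time_s: 13.58
tool_pos: [0.4522, 0.2081, 0.103]
orientation: [-0.652, 0.758, -0.003, 0.002]
ft_force: [0.7, 0.4, -0.3]
gripper_width: 0.0404
```

```bash
python3 meas.py|grep slope; python3 go.py .434 .269 .1 90; python3 - <<'E'
from knob import *
for v in("side","top"):
  s=manip.snapshot(v)
  try:
    k=knobs(s)
    for n in "LR": print(v,n,*k[n])
  except Exception as e: print(e)
E
```

```text
slope in base x,y deg [ 0.6  -0.23]  z mid 0.0493
 slope in base x,y deg [ 0.57 -0.05]  z mid 0.0493
t 13.6833 pos [0.4502 0.2119 0.1023] xang -98.4 w 0.0403 F [ 0.08 -0.71 -0.43] T [-0.01   0.172  0.019] j6 121.0
delta [-54.2  24.4   2.2] rot [-1.000e-01  5.000e-01  1.716e+02]
side L 200 [0.4318 0.2693] 0.0944 rect [4318. 2687.] [181. 599.] world ang 0.0 rel 163.8 q if zero=x:  0.28
side R 18 [0.499  0.0846] 0.0916 rect [4994.  838.] [ 47. 255.] world ang 145.6 rel 129.4 q if zero=x:  0.88
attempt to get argmax of an empty sequence
```

Emit:
play_rows(
  commands=[
    [[-10,5,0,0,0,-7,40],[-20,10,0,0,0,-14,40],[-30,15,0,0,0,-21,40],[-40,20,0,0,0,-28,40],[-48,24,0,0,0,-35,40],[-53,25,0,0,0,-42,40],[-54,25,0,0,0,-49,40],[-54,25,0,0,0,-56,40]],
  ],
)

```text
time_s: 14.45
tool_pos: [0.4352, 0.2641, 0.1013]
orientation: [0.932, -0.362, 0.003, 0.001]
ft_force: [-0.5, -0.2, -0.4]
gripper_width: 0.0398
```

Emit:
play_rows(
  commands=[
    [[0,0,0,0,0,-7,40],[0,0,0,0,0,-14,40],[0,0,0,0,0,-21,40],[0,0,0,0,0,-28,40],[0,0,0,0,0,-35,40],[0,0,0,0,0,-42,40],[0,0,0,0,0,-49,40],[0,0,0,0,0,-56,40]],
  ],
)

```text
time_s: 15.12
tool_pos: [0.4357, 0.2625, 0.1011]
orientation: [0.993, 0.119, 0.002, 0.003]
ft_force: [0.3, 0.4, 0.8]
gripper_width: 0.0402
```

Emit:
play_rows(
  commands=[
    [[0,0,0,0,0,-7,40],[0,0,0,0,0,-14,40],[0,0,0,0,0,-21,40],[0,0,0,0,0,-28,40],[0,0,0,0,0,-35,40],[0,0,0,0,0,-42,40],[0,0,0,0,0,-49,40],[0,0,0,0,0,-56,40]],
  ],
)

```text
time_s: 15.78
tool_pos: [0.4363, 0.2608, 0.1008]
orientation: [0.82, 0.573, 0.0, 0.003]
ft_force: [0.1, -0.2, -1.6]
gripper_width: 0.0401
```

```bash
python3 meas.py|grep slope; python3 go.py .434 .2685 .04 90; python3 - <<'E'
from knob import *
for v in("side",):
  s=manip.snapshot(v)
  try:
    k=knobs(s)
    for n in "LR": print(v,n,*k[n])
  except Exception as e: print(e)
E
```

```text
slope in base x,y deg [ 0.53 -0.24]  z mid 0.0493
 slope in base x,y deg [ 0.55 -0.03]  z mid 0.0494
t 15.8833 pos [0.4362 0.261  0.1008] xang 69.6 w 0.0397 F [-0.45 -0.11  0.62] T [-0.027  0.027  0.026] j6 -41.0
delta [ 6.5 -5.  60.8] rot [  0.3   0.3 -20.4]
side L 90 [0.4154 0.2697] 0.0945 rect [4154. 2694.] [160. 268.] world ang 0.7 rel 164.5 q if zero=x:  0.27
side R 56 [0.4982 0.0789] 0.0946 rect [4973.  773.] [185. 254.] world ang 142.5 rel 126.3 q if zero=x:  0.94
```

Emit:
play_rows(
  commands=[
    [[6.5,-5,0,0,0,-7,40],[6.5,-5,0,0,0,-14,40],[6.5,-5,6,0,0,-20.4,40],[6.5,-5,20,0,0,-20.4,38],[6.5,-5,34,0,0,-20.4,38],[6.5,-5,46,0,0,-20.4,38],[6.5,-5,56,0,0,-20.4,38],[6.5,-5,60,0,0,-20.4,38]],
  ],
)

```text
time_s: 16.6
tool_pos: [0.433, 0.2677, 0.0389]
orientation: [0.709, 0.705, -0.002, 0.003]
ft_force: [-1.2, 0.4, -0.4]
gripper_width: 0.0382
```

```bash
python3 go.py .434 .269 .04 90; python3 tip.py s10; python3 - <<'E'
from knob import *
s=manip.snapshot("side");k=knobs(s)
for n in "LR": print(n,*k[n])
E
```

```text
t 16.6 pos [0.433  0.2677 0.0389] xang 89.7 w 0.0382 F [-1.22  0.35 -0.35] T [-0.016  0.057  0.029] j6 -60.2
delta [ 1.3  1.  -1.1] rot [ 0.1  0.4 -0.3]
tool z 0.03891987188773901 lowest finger pts
[[0.44, 0.241, 0.083], [0.441, 0.241, 0.087], [0.436, 0.246, 0.089], [0.438, 0.247, 0.09], [0.427, 0.248, 0.09], [0.441, 0.241, 0.091], [0.423, 0.248, 0.093], [0.434, 0.248, 0.093], [0.425, 0.249, 0.094], [0.438, 0.248, 0.094], [0.432, 0.249, 0.095], [0.426, 0.248, 0.095]]
crop at 338 262
L 16 [0.4314 0.2476] 0.098 rect [4331. 2474.] [ 67. 191.] world ang 170.7 rel 154.5 q if zero=x:  0.44
R 69 [0.4951 0.0803] 0.0943 rect [4937.  799.] [166. 360.] world ang 142.6 rel 126.4 q if zero=x:  0.94
```

View pics/s10.png

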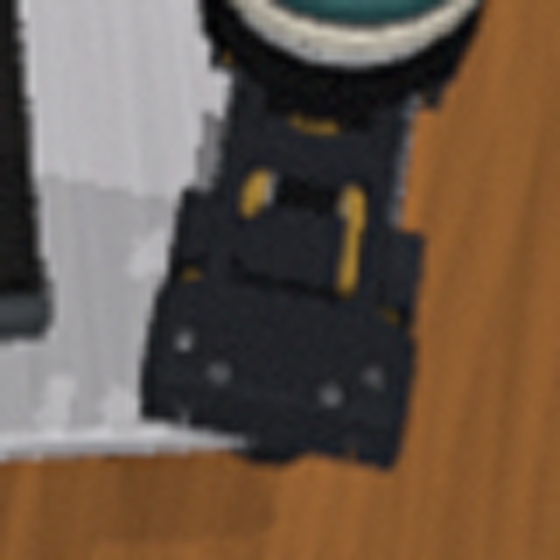

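The gripper body at about (280,330) hides the left knob, and the forces are near zero. I close and turn.

Emit:
play_rows(
  commands=[
    [[1,1,0,0,0,0,28],[1,1,0,0,0,0,20],[1,1,0,0,0,0,18.5],[1,1,0,0,0,4,18.5],[1,1,0,0,0,10,18.5],[1,1,0,0,0,16,18.5],[1,1,0,0,0,22,18.5],[1,1,0,0,0,27,18.5]],
  ],
)

```text
time_s: 17.37
tool_pos: [0.4358, 0.2678, 0.0406]
orientation: [0.855, 0.519, -0.0, 0.005]
ft_force: [3.1, -6.8, 2.5]
gripper_width: 0.0185
```

```bash
python3 go.py .4345 .269 .04 40;python3 meas.py|grep slope
```

```text
t 17.3667 pos [0.4358 0.2678 0.0406] xang 62.5 w 0.0185 F [ 3.13 -6.81  2.46] T [-0.987 -0.395  0.107] j6 -32.9
delta [ 0.4 -1.7  0.6] rot [ 0.5  0.2 22.5]
 slope in base x,y deg [ 0.62 -0.23]  z mid 0.0492
 slope in base x,y deg [ 0.41 -0.  ]  z mid 0.0494
```

Emit:
play_rows(
  commands=[
    [[0,-1,0,0,0,4,18.5],[0,-1.5,0,0,0,8,18.5],[0,-1.5,0,0,0,12,18.5],[0,-1.5,0,0,0,16,18.5],[0,-1.5,0,0,0,20,18.5],[0,-1.5,0,0,0,22.5,18.5],[0,-1.5,0,0,0,22.5,26],[0,-1.5,0,0,0,22.5,38]],
  ],
)

```text
time_s: 18.13
tool_pos: [0.4345, 0.269, 0.0412]
orientation: [0.939, 0.344, 0.001, 0.004]
ft_force: [0.0, -0.3, 0.1]
gripper_width: 0.03
```

```bash
python3 go.py .4345 .269 .04 40;python3 meas.py|grep slope
```

```text
t 18.1333 pos [0.4345 0.269  0.0412] xang 40.2 w 0.03 F [ 0.03 -0.35  0.12] T [-0.01   0.067 -0.053] j6 -10.5
delta [-0.   0.   1.2] rot [0.5 0.  0.2]
 slope in base x,y deg [ 0.19 -0.23]  z mid 0.0497
 slope in base x,y deg [0.12 0.06]  z mid 0.0499
```

Emit:
play_rows(
  commands=[
    [[0,0,0,0,0,0,38],[0,0,-12,0,0,0,40],[0,0,-28,0,0,0,40],[0,0,-44,0,0,0,40],[-12,-10,-60,0,0,0,40],[-28,-25,-70,0,0,0,40],[-50,-45,-75,0,0,0,40],[-75,-65,-75,0,0,0,40]],
  ],
)

```text
time_s: 18.9
tool_pos: [0.3357, 0.2722, 0.1183]
orientation: [0.939, 0.343, 0.003, 0.004]
ft_force: [-0.2, 1.2, -0.3]
gripper_width: 0.0401
```

```bash
python3 go.py .4345 .269 .04 40;python3 meas.py|grep slope; python3 - <<'E'
from knob import *
for v in("side","top"):
  s=manip.snapshot(v)
  try:
    k=knobs(s)
    for n in "LR": print(v,n,*k[n])
  except Exception as e: print(e)
  cv2.imwrite(f"pics/{v}11.png",cv2.resize(s["img"][150:350,250:450] if v=="side" else s["img"][170:300,190:320],None,fx=3,fy=3)[...,::-1])
E
```

```text
t 18.9 pos [0.3357 0.2722 0.1183] xang 40.1 w 0.0401 F [-0.17  1.24 -0.34] T [ 0.003  0.009 -0.001] j6 -3.7
delta [73.2 65.5 79.2] rot [ 0.5 -0.2  0.1]
 slope in base x,y deg [ 0.22 -0.16]  z mid 0.0497
 slope in base x,y deg [ 0.13 -0.01]  z mid 0.0499
side L 199 [0.4319 0.2702] 0.0953 rect [4319. 2697.] [160. 593.] world ang 139.1 rel 122.9 q if zero=x:  1.0
side R 131 [0.4831 0.0874] 0.0952 rect [4837.  865.] [173. 578.] world ang 150.9 rel 134.7 q if zero=x:  0.79
top L 125 [0.4348 0.2689] 0.0965 rect [4350. 2691.] [164. 611.] world ang 139.6 rel 123.4 q if zero=x:  0.99
top R 114 [0.4866 0.0853] 0.0969 rect [4868.  854.] [152. 595.] world ang 149.5 rel 133.3 q if zero=x:  0.82
```

View pics/side11.png

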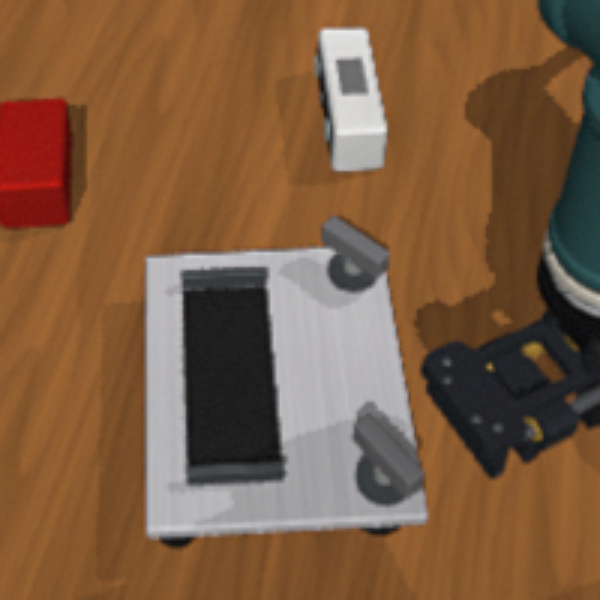

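The left bar is now at 139°, which makes q ≈ 4.14, and the right bar is at 150°, which makes q ≈ 3.95. The remaining pitch is about 0.17°. The right screw needs about 11.5° more.

```bash
python3 go.py .486 .0865 .1 60
```

```text
t 19.1 pos [0.3346 0.2713 0.1164] xang 40.3 w 0.0401 F [ 0.36  0.19 -0.19] T [-0.055  0.038  0.043] j6 -3.8
delta [ -4.  238.7  18.6] rot [  0.5   0.  -19.7]
```

Emit:
play_rows(
  commands=[
    [[0,20,2,0,0,-3,40],[-1,50,4,0,0,-6,40],[-2,85,8,0,0,-10,40],[-3,120,12,0,0,-14,40],[-4,155,15,0,0,-17,40],[-4,190,18,0,0,-20,40],[-4,220,18,0,0,-20,40],[-4,236,18,0,0,-20,40]],
  ],
)

```text
time_s: 19.77
tool_pos: [0.4878, 0.0855, 0.101]
orientation: [0.865, 0.501, 0.002, 0.005]
ft_force: [0.3, 0.8, -0.7]
gripper_width: 0.0399
```

```bash
python3 go.py .486 .0865 .04 60
```

```text
t 19.7667 pos [0.4878 0.0855 0.101 ] xang 60.1 w 0.0399 F [ 0.3   0.79 -0.74] T [-0.033  0.033  0.025] j6 -52.5
delta [ 0.1 -2.7 61. ] rot [0.6 0.1 0.1]
```

Emit:
play_rows(
  commands=[
    [[0,-2.5,8,0.6,0,0,40],[0,-2.5,20,0.6,0,0,40],[0,-2.5,32,0.6,0,0,40],[0,-2.5,44,0.6,0,0,38],[0,-2.5,54,0.6,0,0,38],[0,-2.5,60,0.6,0,0,38],[0,-2.5,61,0.6,0,0,30],[0,-2.5,61,0.6,0,0,24]],
  ],
)

```text
time_s: 20.43
tool_pos: [0.4852, 0.0867, 0.0392]
orientation: [0.865, 0.502, -0.002, 0.0]
ft_force: [0.6, -0.8, 0.2]
gripper_width: 0.0266
```

```bash
python3 go.py .486 .0865 .04 39.7; python3 tip.py s12
```

```text
t 20.4333 pos [0.4852 0.0867 0.0392] xang 60.2 w 0.0266 F [ 0.57 -0.77  0.25] T [-0.063  0.055 -0.029] j6 -52.8
delta [ 0.2  0.8 -0.8] rot [-0.   0.2 20.5]
tool z 0.039199432939354205 lowest finger pts
[[0.5, 0.106, 0.081], [0.466, 0.073, 0.082], [0.487, 0.113, 0.082], [0.464, 0.071, 0.083], [0.485, 0.111, 0.084], [0.484, 0.104, 0.084], [0.489, 0.115, 0.084], [0.495, 0.111, 0.085], [0.487, 0.113, 0.086], [0.497, 0.112, 0.086], [0.489, 0.114, 0.086], [0.466, 0.074, 0.087]]
crop at 327 193
```

View pics/s12.png

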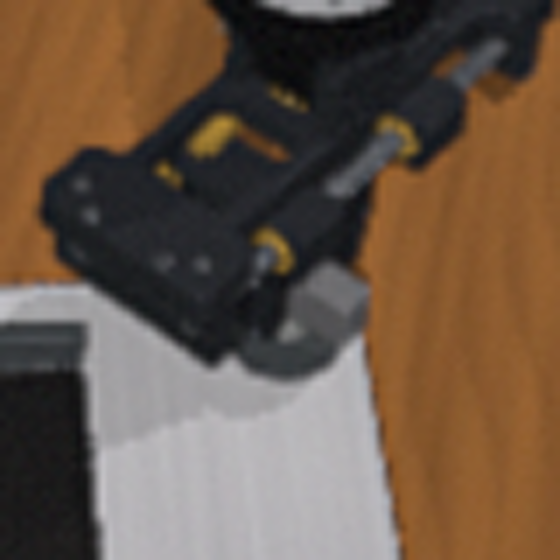

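The bar end shows at (335,295) between the fingers. I close and turn to a jaw angle of 39.7°, then open and lift.

Emit:
play_rows(
  commands=[
    [[0,0.8,0,0,0,0,20],[0,0.8,0,0,0,0,18.5],[0,0.8,0,0,0,5,18.5],[0,0.8,0,0,0,10,18.5],[0,0.8,0,0,0,15,18.5],[0,0.8,0,0,0,20.5,18.5],[0,0.8,0,0,0,20.5,18.5],[0,0.8,0,0,0,20.5,30]],
  ],
)

```text
time_s: 21.15
tool_pos: [0.4873, 0.0859, 0.0407]
orientation: [0.941, 0.339, -0.0, 0.001]
ft_force: [0.5, 0.4, -0.9]
gripper_width: 0.023
```

```bash
python3 go.py .486 .0865 .04 39.7
```

```text
t 21.15 pos [0.4873 0.0859 0.0407] xang 39.7 w 0.023 F [ 0.46  0.44 -0.86] T [-0.068  0.002  0.019] j6 -32.4
delta [-0.6 -1.4  0.7] rot [ 0.1  0.1 -0. ]
```

Emit:
play_rows(
  commands=[
    [[0,0,0,0,0,0,38],[0,0,-10,0,0,0,40],[0,0,-26,0,0,0,40],[0,0,-42,0,0,0,40],[-10,-10,-58,0,0,0,50],[-25,0,-72,0,0,0,60],[-50,10,-85,0,0,0,70],[-80,20,-90,0,0,0,80]],
  ],
)

```text
time_s: 21.82
tool_pos: [0.4405, 0.0198, 0.1342]
orientation: [0.94, 0.34, 0.003, 0.002]
ft_force: [0.4, 0.2, 0.3]
gripper_width: 0.0647
```

```bash
python3 go.py .486 .0865 .04 39.7;python3 meas.py; python3 - <<'E'
from knob import *
for v in("side","top"):
  s=manip.snapshot(v)
  try:
    k=knobs(s)
    for n in "LR": print(v,n,*k[n])
  except Exception as e: print(e)
  cv2.imwrite(f"pics/{v}13.png",cv2.resize(s["img"][150:350,250:450] if v=="side" else s["img"][170:300,190:420],None,fx=3,fy=3)[...,::-1])
E
```

```text
t 21.8167 pos [0.4405 0.0198 0.1342] xang 39.8 w 0.0647 F [0.4  0.18 0.33] T [-0.031  0.007 -0.012] j6 -40.3
delta [ 77.3 -22.6  94.4] rot [ 0.3 -0.2  0.1]
side plane [ 0.0001 -0.0011  0.0493] desk [-0.0013  0.0017 -0.0006] 3609 0.0011
 slope in base x,y deg [ 0.03 -0.18]  z mid 0.0499
[[3.780e+02 2.410e+02 4.578e-01 8.040e-02 4.940e-02]
 [3.910e+02 3.230e+02 4.009e-01 2.928e-01 4.920e-02]
 [2.990e+02 3.280e+02 5.880e-01 3.458e-01 4.920e-02]
 [2.990e+02 2.360e+02 6.547e-01 1.065e-01 4.940e-02]
 [3.620e+02 2.330e+02 5.009e-01 6.330e-02 4.940e-02]]
top plane [ 0.0013 -0.0009  0.0502] desk [ 0.0009 -0.0001  0.0002] 2185 0.00138
 slope in base x,y deg [ 0.01 -0.05]  z mid 0.05
[[2.910e+02 1.830e+02 6.573e-01 1.050e-01 5.050e-02]
 [3.020e+02 2.190e+02 5.508e-01 7.420e-02 5.040e-02]
 [2.710e+02 2.600e+02 4.359e-01 1.639e-01 5.010e-02]
 [2.270e+02 2.720e+02 4.044e-01 2.899e-01 5.000e-02]
 [2.110e+02 2.070e+02 5.921e-01 3.406e-01 5.020e-02]]
side L 196 [0.4325 0.2697] 0.0957 rect [4331. 2689.] [165. 592.] world ang 139.1 rel 122.9 q if zero=x:  1.0
side R 131 [0.4843 0.0875] 0.0953 rect [4842.  868.] [162. 600.] world ang 138.0 rel 121.8 q if zero=x:  1.02
attempt to get argmax of an empty sequence
```

View pics/top13.png

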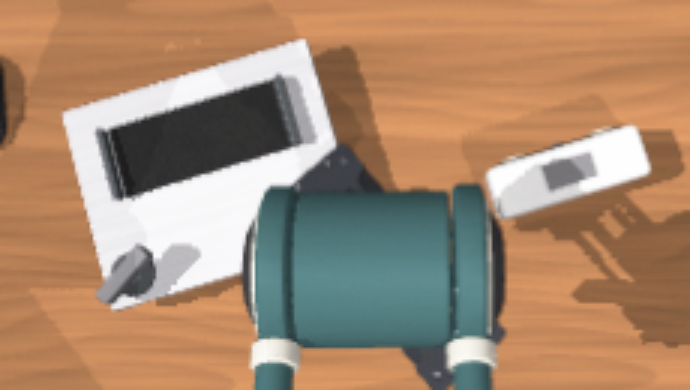

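The plate now measures 0.02° of pitch and 50.0 mm height. The two bars are parallel at 139.1° and 138.0° (q ≈ 4.14 and 4.16). In the crop the camera unit is at (570,170). Next I measure the unit and the pad.

```bash
cat > unit.py <<'E'
from h import *
def unit(s,zt=.056,lo=.045,hi=.068,reg=((.4,.65),(-.28,-.02))):
    P=cloud(s);hsv=cv2.cvtColor(s["img"],cv2.COLOR_RGB2HSV)
    m=(P[...,2]>lo)&(P[...,2]<hi)&(P[...,0]>reg[0][0])&(P[...,0]<reg[0][1])&(P[...,1]>reg[1][0])&(P[...,1]<reg[1][1])
    m=m.astype(np.uint8);n,l,st,_=cv2.connectedComponentsWithStats(m);i=1+np.argmax(st[1:,4])
    W=P[l==i];zt=np.median(W[:,2])
    mm=(l==i)&(np.abs(P[...,2]-zt)<.006)
    W=onplane(s,np.argwhere(mm)[:,::-1].astype(float),zt)
    r=cv2.minAreaRect((W[:,:2]*1e4).astype(np.float32));b=cv2.boxPoints(r)/1e4
    e=[b[1]-b[0],b[2]-b[1]];e=max(e,key=np.linalg.norm)
    return np.array(r[0])/1e4,np.array(r[1])/1e4,np.rad2deg(np.arctan2(e[1],e[0]))%180,zt
def pad(s,zp=.0543):
    P=cloud(s);hsv=cv2.cvtColor(s["img"],cv2.COLOR_RGB2HSV)
    m=((hsv[...,2]<50)&(P[...,2]>.04)&(P[...,2]<.06)&(P[...,0]>.48)&(P[...,0]<.64)&(P[...,1]>.08)&(P[...,1]<.33)).astype(np.uint8)
    n,l,st,_=cv2.connectedComponentsWithStats(m);i=1+np.argmax(st[1:,4])
    W=onplane(s,np.argwhere(l==i)[:,::-1].astype(float),zp)
    r=cv2.minAreaRect((W[:,:2]*1e4).astype(np.float32));b=cv2.boxPoints(r)/1e4
    e=[b[1]-b[0],b[2]-b[1]];e=max(e,key=np.linalg.norm)
    return np.array(r[0])/1e4,np.array(r[1])/1e4,np.rad2deg(np.arctan2(e[1],e[0]))%180,W[:,:2].mean(0)
if __name__=="__main__":
  for v in("side","top"):
    s=manip.snapshot(v)
    print(v,"unit",*[np.round(x,4) for x in unit(s)]);print(v,"pad",*[np.round(x,4) for x in pad(s)])
E
python3 unit.py
```

```text
side unit [ 0.5233 -0.1061] [0.0316 0.0892] 111.7194 0.0537
side pad [0.5626 0.2037] [0.0672 0.1614] 105.8924 [0.5611 0.2085]
top unit [ 0.5245 -0.1467] [0.0505 0.1491] 105.75 0.0561
top pad [0.5577 0.2261] [0.0648 0.1221] 105.8804 [0.5539 0.2433]
```

```bash
python3 go.py .524 -.146 .06 15.75
```

```text
t 22.1167 pos [0.4389 0.0202 0.1311] xang 39.7 w 0.0801 F [0.06 0.35 0.2 ] T [0.008 0.02  0.033] j6 -40.2
delta [-40.6 182.1  71.5] rot [ 0.1 -0.  23.9]
```

Emit:
play_rows(
  commands=[
    [[-5,20,4,0,0,3,82],[-11,48,10,0,0,7,82],[-18,80,18,0,0,11,82],[-25,110,26,0,0,15,82],[-31,140,32,0,0,19,82],[-36,162,36,0,0,22,82],[-40,178,38,0,0,24,82],[-40.6,182,38,0,0,24,82]],
  ],
)

```text
time_s: 22.78
tool_pos: [0.5249, -0.147, 0.0924]
orientation: [0.991, 0.136, -0.0, 0.001]
ft_force: [-0.8, 0.9, 0.7]
gripper_width: 0.0821
```

```bash
python3 go.py .524 -.146 -.018 15.75; python3 unit.py; python3 - <<'E'
from h import *
s=manip.snapshot("side");cv2.imwrite("pics/s14.png",cv2.resize(s["img"][90:240,300:450],None,fx=4,fy=4)[...,::-1])
E
```

```text
t 22.7833 pos [ 0.5249 -0.147   0.0924] xang 15.6 w 0.0821 F [-0.84  0.9   0.7 ] T [-0.033  0.074  0.001] j6 -33.7
delta [ -0.6  -1.4 110.4] rot [ 0.1  0.  -0.2]
side unit [ 0.5211 -0.1416] [0.0496 0.1542] 106.1981 0.0551
side pad [0.5626 0.2037] [0.0672 0.1614] 105.8924 [0.5611 0.2087]
top unit [ 0.5117 -0.1029] [0.0492 0.0577] 106.5038 0.0559
top pad [0.554  0.2382] [0.0654 0.0968] 105.9448 [0.5523 0.2525]
```

View pics/s14.png

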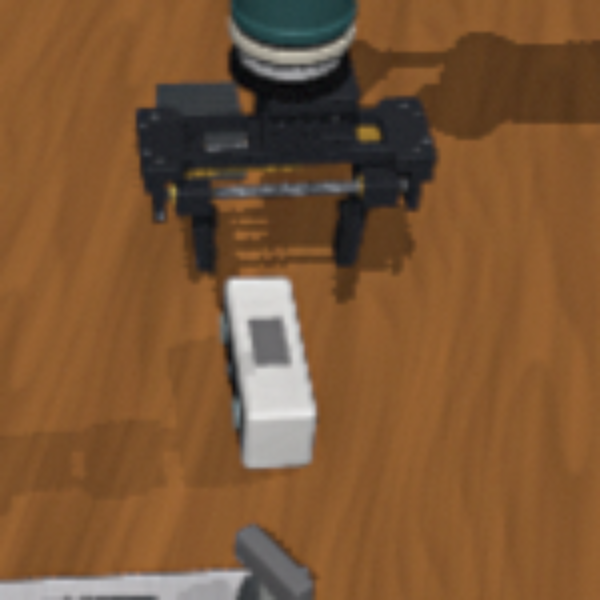

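Emit:
play_rows(
  commands=[
    [[-1,-2,12,0,0,0,82],[-2,-3,28,0,0,0,82],[-2,-3,44,0,0,0,82],[-2,-3,60,0,0,0,82],[-2,-3,76,0,0,0,82],[-2,-3,90,0,0,0,82],[-2,-3,100,0,0,0,82],[-2,-3,105,0,0,0,82]],
  ],
)

```text
time_s: 23.6
tool_pos: [0.5191, -0.141, -0.0137]
orientation: [0.99, 0.138, -0.001, -0.0]
ft_force: [-0.7, 0.8, -0.7]
gripper_width: 0.0818
```

```bash
python3 go.py .523 -.144 -.016 15.9; python3 - <<'E'
from h import *
s=manip.snapshot("side");cv2.imwrite("pics/s15.png",cv2.resize(s["img"][110:230,310:430],None,fx=5,fy=5)[...,::-1])
E
```

```text
t 23.6 pos [ 0.5191 -0.141  -0.0137] xang 15.8 w 0.0818 F [-0.68  0.77 -0.73] T [-0.055  0.051 -0.038] j6 -33.6
delta [2.9 3.9 2.3] rot [-0.1  0.1 -0.1]
```

View pics/s15.png

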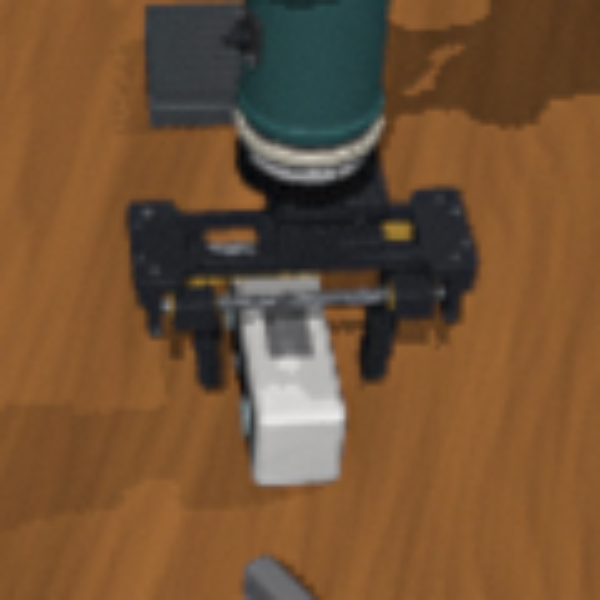

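The fingers at (205,370) and (375,360) straddle the unit, which spans columns 245–340. I centre and close.

Emit:
play_rows(
  commands=[
    [[2.5,3.5,1,0,0,0,70],[2.5,3.5,1,0,0,0,60],[2.5,3.5,1,0,0,0,55],[2.5,3.5,1,0,0,0,45],[2.5,3.5,1,0,0,0,45],[2.5,3.5,1,0,0,0,45],[2.5,3.5,1,0,0,0,45],[2.5,3.5,1,0,0,0,45]],
  ],
  grip_force=20,
)

```text
time_s: 24.32
tool_pos: [0.5231, -0.1442, -0.0142]
orientation: [0.991, 0.137, -0.001, -0.0]
ft_force: [-0.2, 0.2, 3.9]
gripper_width: 0.0503
```

```bash
python3 go.py .523 -.144 .1 15.9
```

```text
t 24.3167 pos [ 0.5231 -0.1442 -0.0142] xang 15.8 w 0.0503 F [-0.16  0.17  3.87] T [-0.034  0.051  0.076] j6 -33.8
delta [  -0.2   -0.3 -114.2] rot [-0.   0.1 -0.1]
```

Gripped at 50.3 mm, so I lift gently.

Emit:
play_rows(
  commands=[
    [[0,0,-4,0,0,0,45],[0,0,-12,0,0,0,45],[0,0,-24,0,0,0,45],[0,0,-40,0,0,0,45],[0,0,-58,0,0,0,45],[0,0,-76,0,0,0,45],[0,0,-94,0,0,0,45],[0,0,-108,0,0,0,45]],
  ],
)

```text
time_s: 24.98
tool_pos: [0.5236, -0.1443, 0.0961]
orientation: [0.99, 0.138, -0.0, 0.0]
ft_force: [0.2, 0.3, -3.4]
gripper_width: 0.0499
```

```bash
python3 go.py .5605 .207 .1 15.9; python3 unit.py;python3 - <<'E'
from h import *
s=manip.snapshot("side");cv2.imwrite("pics/s16.png",cv2.resize(s["img"][90:240,300:450],None,fx=4,fy=4)[...,::-1])
E
```

```text
t 24.9833 pos [ 0.5236 -0.1443  0.0961] xang 15.8 w 0.0499 F [ 0.19  0.32 -3.45] T [ 0.01   0.026 -0.018] j6 -33.8
delta [ 131.2 -327.9   -4.1] rot [ 0.   0.  -0.1]Traceback (most recent call last):
  File "unit.py", line 23, in <module>
    print(v,"unit",*[np.round(x,4) for x in unit(s)]);print(v,"pad",*[np.round(x,4) for x in pad(s)])
                                            ~~~~^^^
  File "unit.py", line 5, in unit
    m=m.astype(np.uint8);n,l,st,_=cv2.connectedComponentsWithStats(m);i=1+np.argmax(st[1:,4])
                                                                          ~~~~~~~~~^^^^^^^^^^
    return _wrapfunc(a, 'argmax', axis=axis, out=out, **kwds)
    return bound(*args, **kwds)
ValueError: attempt to get argmax of an empty sequence
```

View pics/s16.png

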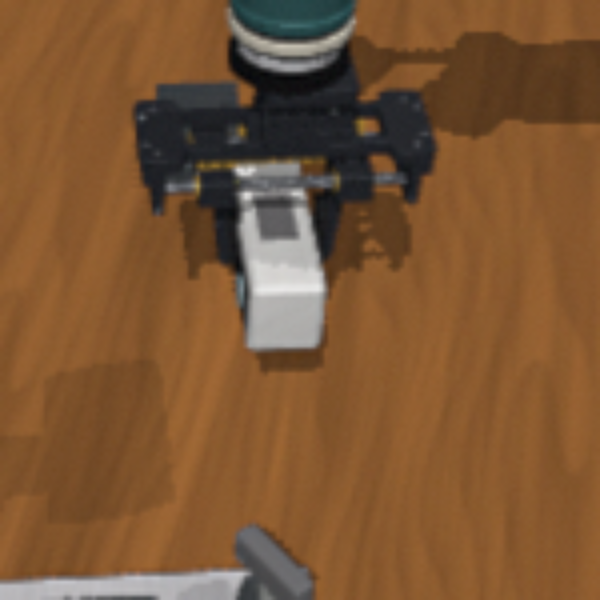

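The unit is held level and about 110 mm up, its near end at (285,315). I measure the pad with the arm out of the way and the unit's position in the grip.

```bash
python3 - <<'E'
from unit import *
import meas
o=manip.observe()
for v in("side","top"):
    s=manip.snapshot(v)
    print(v,"pad",*[np.round(x,4) for x in pad(s)])
    P=cloud(s);hsv=cv2.cvtColor(s["img"],cv2.COLOR_RGB2HSV)
    if v=="side":
        m=(P[...,2]>.155)&(P[...,2]<.175)&(hsv[...,1]<40)&(hsv[...,2]>130)&(np.hypot(P[...,0]-.523,P[...,1]+.144)<.1)
        W=P[m];print("unit top z",np.median(W[:,2]),"y range along axis",((W[:,:2]-o["tool_pos"][:2])@np.array([-.274,.962])).max())
        b=(P[...,2]>.1)&(P[...,2]<.18)&(hsv[...,1]<40)&(hsv[...,2]>130)&(np.hypot(P[...,0]-.523,P[...,1]+.144)<.1);print("zrange",np.percentile(P[b][:,2],[1,99]).round(3))
    if v=="top": cv2.imwrite("pics/t17.png",s["img"][...,::-1])
E
python3 meas.py
```

```text
side pad [0.5626 0.2037] [0.0672 0.1614] 105.8924 [0.5611 0.2087]
unit top z 0.16669554595440017 y range along axis 0.07592441270459561
zrange [0.117 0.17 ]
top pad [0.5533 0.2409] [0.0654 0.0912] 105.9447 [0.5526 0.253 ]
side plane [ 0.0002 -0.0013  0.0492] desk [-0.0011  0.0014 -0.0005] 3537 0.00107
 slope in base x,y deg [ 0.03 -0.17]  z mid 0.0498
[[3.780e+02 2.410e+02 4.578e-01 8.030e-02 4.940e-02]
 [3.910e+02 3.230e+02 4.009e-01 2.928e-01 4.910e-02]
 [2.990e+02 3.280e+02 5.880e-01 3.458e-01 4.910e-02]
 [2.990e+02 2.360e+02 6.547e-01 1.064e-01 4.940e-02]
 [3.600e+02 2.330e+02 5.058e-01 6.440e-02 4.940e-02]]
top plane [ 0.001  -0.0011  0.0502] desk [ 0.0003 -0.0008  0.0003] 2725 0.00144
 slope in base x,y deg [ 0.04 -0.03]  z mid 0.0499
[[2.910e+02 1.830e+02 6.573e-01 1.050e-01 5.040e-02]
 [3.100e+02 2.470e+02 4.703e-01 5.240e-02 5.020e-02]
 [2.270e+02 2.720e+02 4.044e-01 2.899e-01 4.990e-02]
 [2.110e+02 2.070e+02 5.921e-01 3.406e-01 5.010e-02]]
```

View pics/t17.png

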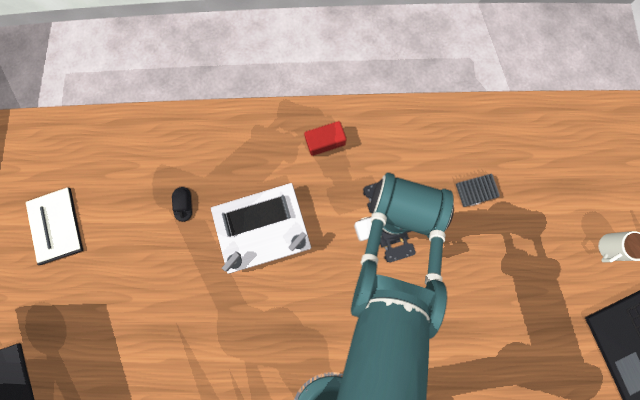

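```bash
python3 - <<'E'
from h import *
for v in("side","top"):
    s=manip.snapshot(v);g=cv2.cvtColor(s["img"],cv2.COLOR_RGB2GRAY)
    P=cloud(s)
    reg=(P[...,0]>.49)&(P[...,0]<.64)&(P[...,1]>.09)&(P[...,1]<.32)&(P[...,2]>.03)
    for nm,th in(("pad",55),("pad+stops",120)):
        m=(reg&(g<th)).astype(np.uint8);m=cv2.morphologyEx(m,cv2.MORPH_OPEN,np.ones((2,2),np.uint8))
        n,l,st,_=cv2.connectedComponentsWithStats(m);i=1+np.argmax(st[1:,4])
        pts=np.argwhere(l==i)[:,::-1].astype(float)
        W=onplane(s,pts,.0535)
        r=cv2.minAreaRect((W[:,:2]*1e4).astype(np.float32));M=cv2.moments((l==i).astype(np.uint8))
        c=onplane(s,[[M["m10"]/M["m00"],M["m01"]/M["m00"]]],.0535)[0]
        print(v,nm,st[i],np.round(np.array(r[0])/1e4,4),np.round(np.array(r[1])/1e4,4),r[2],"centroid",c.round(4))
E
```

```text
side pad [ 312  245   33   62 1729] [0.5601 0.2042] [0.0673 0.1649] 15.700655937194824 centroid [0.558  0.2115 0.0535]
side pad+stops [ 311  240   36   73 2199] [0.5595 0.2025] [0.0728 0.1977] 16.113018035888672 centroid [0.5574 0.2125 0.0535]
top pad [ 228  199   59   37 1243] [0.5597 0.204 ] [0.0655 0.1623] 15.500648498535156 centroid [0.5598 0.2045 0.0535]
top pad+stops [ 224  197   67   40 1496] [0.5601 0.2042] [0.069  0.1867] 16.055028915405273 centroid [0.5597 0.2047 0.0535]
```

```bash
cat > padx.py <<'E'
from h import *
YAW=np.deg2rad(16.0);ex=np.array([np.cos(YAW),np.sin(YAW)]);ey=np.array([-ex[1],ex[0]])
def edges(s,c0,bx,by,along,lo,hi,z,n=9):
    """sample gray profiles in base-aligned frame at height z: return profile list"""
    g=cv2.GaussianBlur(cv2.cvtColor(s["img"],cv2.COLOR_RGB2GRAY),(3,3),0).astype(np.float32)
    t=np.arange(lo,hi,.0005)
    prof=[]
    for off in np.linspace(bx,by,n):
        xy=c0+(t[:,None]*(ex if along=="x" else ey)+off*(ey if along=="x" else ex))
        p=project(s,np.c_[xy,np.full(len(t),z)]).astype(np.float32)
        prof.append(cv2.remap(g,p[:,0].reshape(1,-1),p[:,1].reshape(1,-1),cv2.INTER_LINEAR)[0])
    return t,np.median(prof,0)
def grads(t,p,k=5):
    d=np.gradient(cv2.GaussianBlur(p.reshape(1,-1).astype(np.float32),(0,0),3)[0],t)
    pk=[i for i in range(2,len(d)-2) if abs(d[i])>=abs(d[i-1]) and abs(d[i])>abs(d[i+1]) and abs(d[i])>3000]
    return [(round(float(t[i])*1000,1),int(d[i]/1000)) for i in pk]
if __name__=="__main__":
  c0=np.array([.562,.206])
  for v in("top","side"):
    s=manip.snapshot(v)
    print(v,"x pad",grads(*edges(s,c0,-.06,.06,"x",-.05,.05,.054)))
    print(v,"y pad",grads(*edges(s,c0,-.02,.02,"y",-.11,.11,.054)))
    print(v,"x plate z.05",grads(*edges(s,c0,-.115,-.1,"x",-.16,.09,.05)),grads(*edges(s,c0,.1,.115,"x",-.16,.09,.05)))
    print(v,"y plate z.05",grads(*edges(s,c0,.045,.06,"y",-.15,.15,.05)))
E
python3 padx.py
```

```text
top x pad [(-33.5, -24), (36.0, 23)]
top y pad [(-106.5, -6), (-94.0, -12), (-82.5, -7), (81.0, 6), (95.5, 18)]
top x plate z.05 [(-144.5, -6), (-134.0, 10), (-122.0, -11), (-102.5, 7), (-83.5, 8), (-36.0, -3), (65.5, -13)] [(-132.0, 12), (-122.5, -20), (-110.0, 9), (-94.0, -3), (-85.0, 13), (66.5, -11)]
top y plate z.05 [(-124.0, 14), (124.5, -11)]
side x pad [(-35.0, -22), (34.5, 21)]
side y pad [(-104.5, -13), (-81.5, -3), (78.0, 6), (93.5, 14)]
side x plate z.05 [(-133.0, 3), (-120.5, -4), (-108.5, 3), (-101.5, -5), (-90.0, 14), (-37.5, -4), (9.5, 3), (15.5, -3), (34.5, 6), (63.0, -11)] [(-134.0, 10), (-126.0, -8), (-91.0, 13), (65.0, -11)]
side y plate z.05 [(-123.0, 10), (120.5, 3), (129.0, -18), (136.0, 7)]
```

```bash
python3 go.py .562 .2075 .105 16
```

```text
t 25.4833 pos [ 0.5224 -0.1439  0.0927] xang 15.8 w 0.0502 F [-0.65 -0.09 -3.85] T [-0.066  0.004  0.026] j6 -33.8
delta [ 133.7 -327.4  -12.3] rot [-0.1  0.2 -0.2]
```

Emit:
play_rows(
  commands=[
    [[4,-10,-5,0,0,0,45],[10,-25,-12,0,0,0,45],[20,-48,-14,0,0,0,45],[31,-75,-14,0,0,0,45],[43,-105,-14,0,0,0,45],[56,-136,-14,0,0,0,45],[69,-167,-14,0,0,0,45],[82,-198,-14,0,0,0,45]],
  ],
)

```text
time_s: 26.15
tool_pos: [0.5471, 0.0713, 0.1068]
orientation: [0.991, 0.137, -0.002, -0.001]
ft_force: [-0.3, -0.2, -4.8]
gripper_width: 0.0497
```

```bash
python3 go.py .562 .2075 .105 16
```

```text
t 26.15 pos [0.5471 0.0713 0.1068] xang 15.8 w 0.0497 F [-0.32 -0.17 -4.8 ] T [-0.066 -0.028 -0.029] j6 -11.1
delta [  51.4 -127.     1.8] rot [-0.1  0.2 -0.2]
```

Emit:
play_rows(
  commands=[
    [[12,-30,0,0,0,0,45],[24,-58,0,0,0,0,45],[34,-82,0,0,0,0,45],[42,-103,0,0,0,0,45],[48,-117,0,0,0,0,45],[51,-125,1,0,0,-0.2,45],[51.4,-127,1.8,0,0.2,-0.2,45],[51.4,-127,1.8,0,0.2,-0.2,45]],
  ],
)

```text
time_s: 26.82
tool_pos: [0.5614, 0.2074, 0.1045]
orientation: [0.99, 0.139, -0.001, -0.001]
ft_force: [-0.1, 0.0, -3.3]
gripper_width: 0.0501
```

```bash
python3 go.py .562 .2075 .045 16; python3 - <<'E'
from h import *
s=manip.snapshot("side");cv2.imwrite("pics/s18.png",cv2.resize(s["img"][200:350,270:420],None,fx=4,fy=4,interpolation=cv2.INTER_CUBIC)[...,::-1])
E
```

```text
t 26.8167 pos [0.5614 0.2074 0.1045] xang 16.0 w 0.0501 F [-0.15  0.   -3.31] T [-0.101  0.064  0.078] j6 1.7
delta [ 0.7  0.1 59.5] rot [-0.1  0.1  0. ]
```

View pics/s18.png

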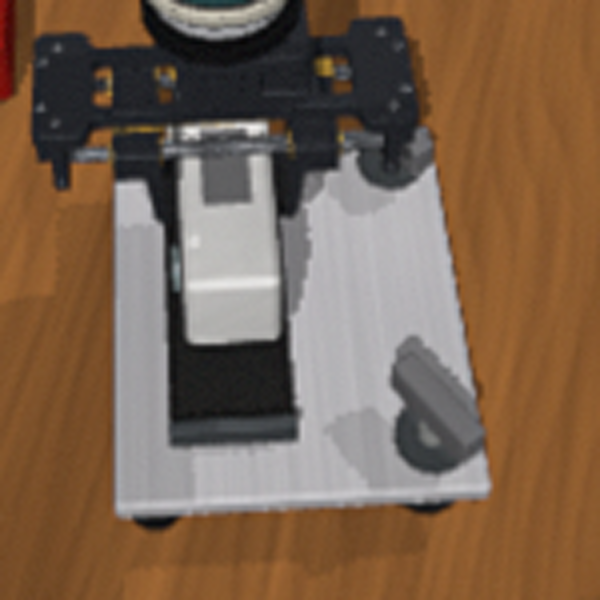

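The unit hangs over the pad, its near end at (235,310) and the left stop at (235,425), with its sides parallel to the pad. I lower it.

Emit:
play_rows(
  commands=[
    [[0.6,0,6,0,0,0,45],[0.6,0,14,0,0,0,45],[0.6,0,23,0,0,0,45],[0.6,0,32,0,0,0,45],[0.6,0,40,0,0,0,45],[0.6,0,46,0,0,0,45],[0.6,0,50,0,0,0,45],[0.6,0,51,0,0,0,45]],
  ],
)

```text
time_s: 27.53
tool_pos: [0.5611, 0.2065, 0.0522]
orientation: [0.99, 0.139, -0.002, -0.0]
ft_force: [-0.5, -0.2, -4.7]
gripper_width: 0.0496
```

```bash
python3 go.py .562 .2075 .04 16; cat > look.py <<'E'
from padx import *
import sys
c0=np.array([.562,.2076])
s=manip.snapshot("side");zt=float(sys.argv[2])
print("near-end y at top",grads(*edges(s,c0,-.015,.015,"y",.04,.13,zt)))
print("x at top near end",grads(*edges(s,c0,.045,.065,"x",-.05,.05,zt)))
cv2.imwrite(f"pics/{sys.argv[1]}.png",cv2.resize(s["img"][200:350,270:420],None,fx=4,fy=4,interpolation=cv2.INTER_CUBIC)[...,::-1])
E
python3 look.py s19 .119
```

```text
t 27.5333 pos [0.5611 0.2065 0.0522] xang 16.0 w 0.0496 F [-0.51 -0.19 -4.67] T [-0.035  0.048 -0.028] j6 1.7
delta [ 1.2 -0.6 12.2] rot [-0.1  0.2 -0. ]
near-end y at top [(43.0, 3), (55.0, -3), (64.0, 4), (71.0, -6), (99.5, -21), (113.5, 7), (127.0, 14)]
x at top near end [(-33.5, -15), (-26.5, 24), (20.5, -13), (26.5, -12), (33.0, 19)]
```

View pics/s19.png

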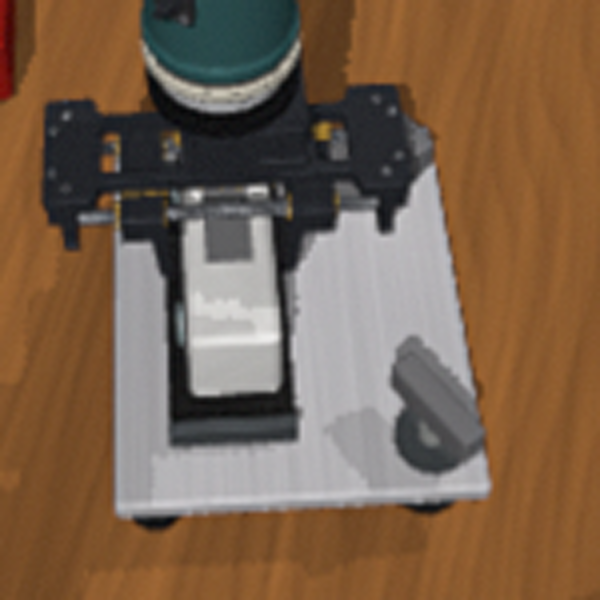

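The near end, with its bottom edge at (235,390), is clear of the left stop at about row 420, and the unit is centred across the pad. I lower it the last 12 mm slowly.

Emit:
play_rows(
  commands=[
    [[0.8,-0.6,2,0,0,0,45],[0.8,-0.6,4,0,0,0,45],[0.8,-0.6,6,0,0,0,45],[0.8,-0.6,7.5,0,0,0,45],[0.8,-0.6,9,0,0,0,45],[0.8,-0.6,10,0,0,0,45],[0.8,-0.6,10.5,0,0,0,45],[0.8,-0.6,11,0,0,0,45]],
  ],
)

```text
time_s: 28.25
tool_pos: [0.5619, 0.2075, 0.0416]
orientation: [0.99, 0.139, -0.001, -0.0]
ft_force: [0.9, -0.6, -3.6]
gripper_width: 0.0496
```

```bash
python3 go.py .562 .2075 .04 16
```

```text
t 28.25 pos [0.5619 0.2075 0.0416] xang 16.0 w 0.0496 F [ 0.89 -0.59 -3.58] T [-0.08   0.018  0.006] j6 1.8
delta [0.1 0.1 1.6] rot [-0.1  0.2 -0. ]
```

Emit:
play_rows(
  commands=[
    [[0,0,0.3,0,0,0,45],[0,0,0.6,0,0,0,45],[0,0,0.9,0,0,0,45],[0,0,1.2,0,0,0,45],[0,0,1.4,0,0,0,45],[0,0,1.6,0,0,0,45],[0,0,1.8,0,0,0,45],[0,0,2.0,0,0,0,45]],
  ],
)

```text
time_s: 28.92
tool_pos: [0.562, 0.2075, 0.0399]
orientation: [0.99, 0.139, -0.001, -0.0]
ft_force: [-1.6, -0.8, -0.9]
gripper_width: 0.0498
```

```bash
python3 go.py .562 .2075 .04 16;python3 look.py s20 .110
```

```text
t 28.9167 pos [0.562  0.2075 0.0399] xang 16.0 w 0.0498 F [-1.64 -0.78 -0.89] T [-0.098  0.263 -0.035] j6 1.8
delta [ 0.   0.  -0.1] rot [-0.1  0.2 -0. ]
near-end y at top [(47.0, 3), (74.0, -7), (101.5, -22), (108.5, 7), (123.0, 16)]
x at top near end [(-32.5, -22), (-25.0, 25), (21.5, -16), (33.0, 17)]
```

View pics/s20.png

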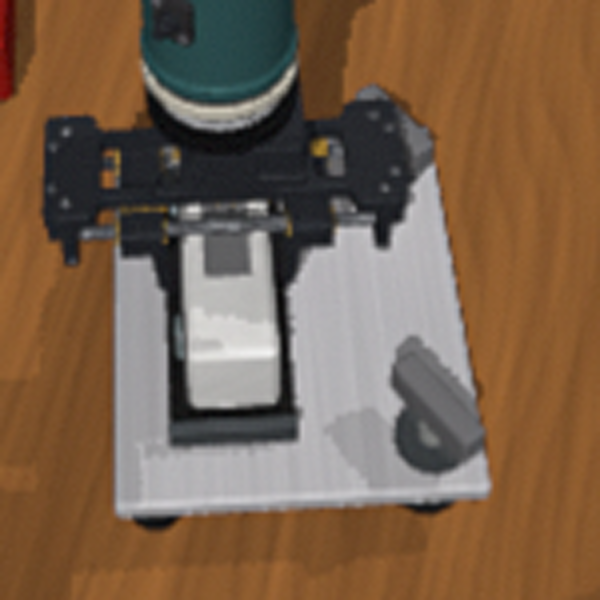

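The weight has nearly gone over to the pad and the near end sits just inside the left stop. I press 0.4 mm further and release slowly.

Emit:
play_rows(
  commands=[
    [[0,0,0.4,0,0,0,45],[0,0,0.4,0,0,0,49],[0,0,0.4,0,0,0,51],[0,0,0.4,0,0,0,54],[0,0,0.4,0,0,0,60],[0,0,0.4,0,0,0,68],[0,0,0.4,0,0,0,76],[0,0,0.4,0,0,0,82]],
  ],
)

```text
time_s: 29.63
tool_pos: [0.5622, 0.2076, 0.0396]
orientation: [0.99, 0.139, -0.001, -0.001]
ft_force: [0.6, 0.4, -0.4]
gripper_width: 0.0779
```

```bash
python3 go.py .562 .2075 .04 16
```

```text
t 29.6333 pos [0.5622 0.2076 0.0396] xang 16.0 w 0.0779 F [ 0.55  0.35 -0.37] T [-0.099  0.033 -0.01 ] j6 1.8
delta [-0.2  0.1 -0.4] rot [-0.1  0.1 -0. ]
```

Emit:
play_rows(
  commands=[
    [[0,0,0,0,0,0,82],[0,0,-6,0,0,0,82],[0,0,-16,0,0,0,82],[0,0,-30,0,0,0,82],[0,0,-50,0,0,0,82],[0,0,-72,0,0,0,82],[0,0,-95,0,0,0,82],[0,0,-115,0,0,0,82]],
  ],
)

```text
time_s: 30.3
tool_pos: [0.5631, 0.2078, 0.1574]
orientation: [0.99, 0.139, -0.0, -0.001]
ft_force: [0.6, 0.0, 0.4]
gripper_width: 0.0819
```

```bash
python3 go.py .45 -.15 .2 16
```

```text
t 30.3 pos [0.5631 0.2078 0.1574] xang 16.0 w 0.0819 F [0.62 0.02 0.44] T [-0.064  0.025  0.035] j6 1.8
delta [-207.3  312.7  -43. ] rot [-0.1  0.  -0. ]
```

Next I move the arm clear for the final checks.

Emit:
play_rows(
  commands=[
    [[-10,15,-10,0,0,0,82],[-28,43,-25,0,0,0,82],[-48,73,-40,0,0,0,82],[-68,103,-43,0,0,0,82],[-88,133,-43,0,0,0,82],[-108,163,-43,0,0,0,82],[-128,193,-43,0,0,0,82],[-148,223,-43,0,0,0,82]],
  ],
)

```text
time_s: 30.97
tool_pos: [0.4818, -0.0489, 0.2016]
orientation: [0.99, 0.139, 0.001, -0.0]
ft_force: [0.5, -0.6, -0.0]
gripper_width: 0.0819
```

Emit:
play_rows(
  commands=[
    [[-10,20,0,0,0,0,82],[-20,40,0,0,0,0,82],[-30,60,0,0,0,0,82],[-40,80,0,0,0,0,82],[-45,100,0,0,0,0,82],[-50,110,0,0,0,0,82],[-50,110,0,0,0,0,82],[-50,110,0,0,0,0,82]],
  ],
)

```text
time_s: 31.63
tool_pos: [0.4641, -0.1684, 0.202]
orientation: [0.99, 0.139, 0.001, -0.001]
ft_force: [-0.1, -0.2, 0.1]
gripper_width: 0.0817
```

```bash
python3 go.py .45 -.15 .2 16; python3 meas.py | grep slope; python3 - <<'E'
from padx import *
from knob import knobs
from unit import unit
import knob
c0=np.array([.562,.2076])
for v in("side","top"):
    s=manip.snapshot(v)
    for off in(0,): 
        print(v,"x unit top z.11 at y-60,0,60",[grads(*edges(s,c0,a-.008,a+.008,"x",-.05,.05,.110)) for a in(-.055,0.03,.055)])
        print(v,"y unit top",grads(*edges(s,c0,-.012,.012,"y",-.12,.12,.110)))
        print(v,"x plate",grads(*edges(s,c0,-.115,-.1,"x",-.05,.09,.05)),"y plate",grads(*edges(s,c0,.045,.06,"y",-.15,.15,.05)))
    print(v,"unit",*[np.round(x,4) for x in unit(s,.11,.1,.125,((.45,.68),(.08,.34)))])
    k=knobs(s)
    for n in"LR":print(v,n,*k[n])
    cv2.imwrite(f"pics/{v}F.png",cv2.resize(s["img"][170:360,230:430] if v=="side" else s["img"][110:300,150:350],None,fx=3,fy=3,interpolation=cv2.INTER_CUBIC)[...,::-1])
    a=np.load(f"{v}0.npz")["img"].astype(int);d=np.abs(a-s["img"]).max(2);cv2.imwrite(f"pics/{v}D.png",cv2.resize(np.hstack([s["img"]]),None,fx=1,fy=1)[...,::-1])
E
```

```text
t 31.6333 pos [ 0.4641 -0.1684  0.202 ] xang 15.9 w 0.0817 F [-0.14 -0.19  0.12] T [-0.077  0.059 -0.016] j6 -38.9
delta [ -8.5 -21.6   2. ] rot [-0.  -0.1 -0.1]
 slope in base x,y deg [ 0.12 -0.16]  z mid 0.0498
 slope in base x,y deg [0.05 0.01]  z mid 0.05
side x unit top z.11 at y-60,0,60 [[(-33.5, -18), (-26.0, 22), (22.5, -17), (33.0, 15)], [(-33.0, -21), (-25.5, 21), (23.5, -22), (32.5, 20)], [(-33.0, -21), (-25.5, 21), (21.5, -13), (27.0, -9), (33.0, 17)]]
side y unit top [(-74.0, 16), (-53.5, -3), (-28.5, -12), (21.5, 11), (67.0, 4), (74.0, -6), (102.0, -22), (109.0, 6)]
side x plate [(-38.5, -12), (-28.5, 17), (4.0, -3), (22.5, -12), (34.0, 9), (62.5, -11)] y plate [(-124.0, 10), (119.0, 3), (127.5, -17), (134.5, 6)]
side unit [0.56   0.2078] [0.0494 0.1515] 106.0383 0.109
side L 205 [0.4323 0.27  ] 0.0955 rect [4324. 2689.] [166. 596.] world ang 139.3 rel 123.1 q if zero=x:  0.99
side R 125 [0.484  0.0876] 0.0955 rect [4842.  873.] [163. 591.] world ang 137.6 rel 121.4 q if zero=x:  1.02
top x unit top z.11 at y-60,0,60 [[(-42.5, -25), (-31.5, 16), (21.5, -3), (47.5, -4)], [(-41.0, -27), (-32.0, 12), (-24.0, 13), (21.5, -4), (47.5, -3)], [(-42.0, -24), (-30.5, 11), (-24.0, 14), (22.0, -4), (47.5, -3)]]
top y unit top [(-99.0, -15), (-89.5, -4), (-78.5, 18), (-27.0, -12), (22.0, 13), (70.5, -24), (79.5, 19), (106.0, -13)]
top x plate [(-36.5, -7), (30.5, 3), (65.0, -13)] y plate [(-126.0, 14), (122.5, -11)]
top unit [0.5633 0.2037] [0.0504 0.1498] 105.8778 0.11
top L 119 [0.4349 0.2691] 0.0967 rect [4353. 2691.] [155. 574.] world ang 138.8 rel 122.6 q if zero=x:  1.0
top R 122 [0.4868 0.0854] 0.097 rect [4871.  852.] [157. 598.] world ang 137.8 rel 121.6 q if zero=x:  1.02
```

View pics/sideF.png

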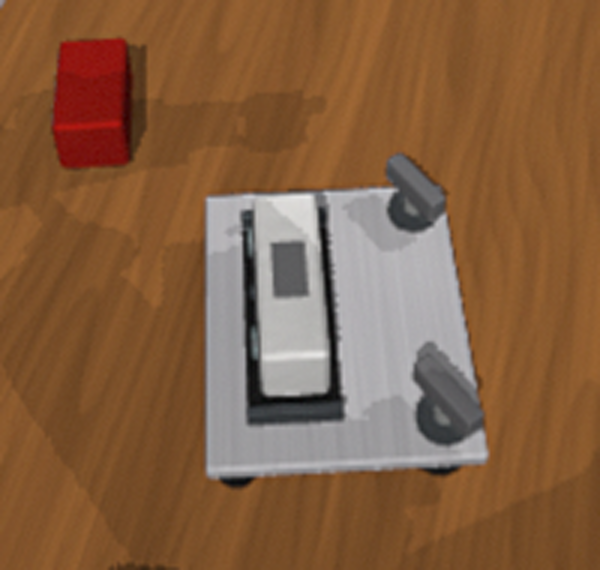

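View pics/topF.png

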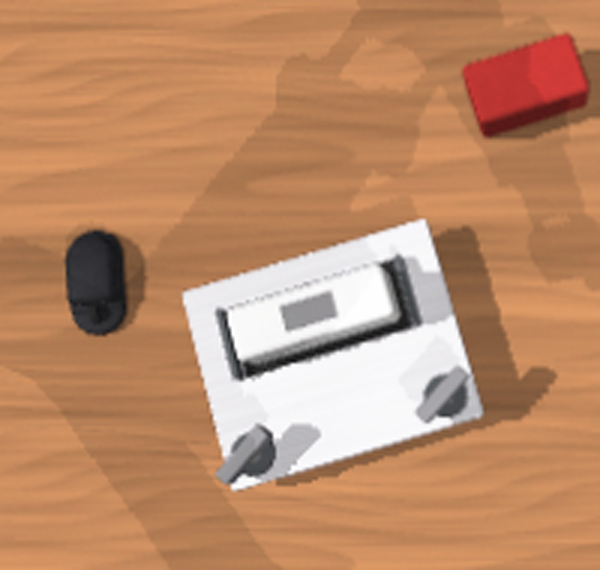

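In the side crop the unit stands upright at (290,290), inside the pad and between the stops at (285,410) and (290,200). In the top crop it lies lengthwise at (310,315), with the mouse at (97,283) and the speaker at (525,85) where they began. It is about 2 mm off the middle in y and about 1 mm or less in x. I hand in now.

```bash
python3 - <<'E'
from h import *
t=manip.snapshot("top");a=np.load("top0.npz")["img"]
def cen(img,m): 
    M=cv2.moments(m.astype(np.uint8));return round(M["m10"]/M["m00"],1),round(M["m01"]/M["m00"],1)
for im in(a,t["img"]):
    h=cv2.cvtColor(im,cv2.COLOR_RGB2HSV);r=np.zeros(h.shape[:2],bool);r[110:165,290:360]=1;k=np.zeros_like(r);k[180:230,165:200]=1;c=np.zeros_like(r);c[165:215,450:505]=1
    print("speaker",cen(im,r&(h[...,1]>180)&((h[...,0]<5)|(h[...,0]>174))),"mouse",cen(im,k&(h[...,2]<60)),"minipc",cen(im,c&(h[...,2]<90)&(h[...,1]<90)))
print(manip.close_job())
E
```

```text
speaker (325.0, 137.9) mouse (181.9, 203.7) minipc (477.4, 189.9)
speaker (325.0, 137.8) mouse (182.0, 203.6) minipc (476.3, 191.1)
the job is handed in; nothing more can be done
None
```

The base is level, the camera unit stands on the pad between the stops, and the job was handed in at about 32 s of the 72 s allowed. `close_job` gave no verdict.

**Screws:** I turned both knobs clockwise with the loosely closed fingers, the left by about 169° and the right by about 104°.
- Both bars now read q ≈ 4.14–4.16. That assumes each bar points along base x at zero; the tilt measured at each step agreed with this.
- The plate's pitch went from about 2.6° to 0.02° before placing, and 0.05–0.12° with the unit on it. Its top is at 50 mm.
- I did not push on the base to test for rocking. Firm feet are inferred from the level plate and the equal screw angles.

**Camera unit:** I set it down gently on the pad, upright and lengthwise, and let go. It is about 2 mm off the middle in y, about 1 mm or less in x, and parallel to the pad within about 0.2°.

**Checks that disagreed:**
- The reported TCP sat about 36 mm below the visible fingertips. My first turn of the left screw therefore passed over the knob without touching it, and I used the measured offset from then on.
- The two cameras differ by 3–5 mm, so I worked from the average of both and from distances measured within one view.
- The side view shows a constant −0.2° sideways tilt that the top view does not.

**Bystanders:** the mouse and speaker are within 0.1 pixel of their starting positions in the top view. The mini computer's patch reads about 1.6 pixels (roughly 4 mm) off. The arm or its shadow near it in the last picture may explain that. I felt no contact there, but I did not confirm the cause.

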